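# Set the clamping rotary table to its zero line and clamp it

## Task

The housing on the rotary table is to be measured at the zero position. Working only by pushing with the fingertips, swing the table's clamp lever outward, well away from the table, to free it; then push the upright post on the faceplate round until the faceplate's index line meets the one long zero line of the scale ring; then push the clamp lever back in, fully home against its stop, so that the table is clamped there. Push gently, pinch and lift nothing, and leave the housing seated in its nest and the other things where they stand.

Things in the scene. Friction and masses are not known exactly. Their poses are not given: they have to be found in the camera images.
- rotary_base: Grey cast base of the rotary table, fixed to the surface plate: a round body 184 mm across and 30 mm high, with a hold-down lug (bolt head up to 20 mm high) reaching 117 mm out on its +x and -x sides and the clamp boss at its -y side. Origin: centre of the underside, on the table's turning axis; z up. It starts turned up to 0.3 rad from the world's axes.
- scale_ring: Fixed grey scale ring on the base, 180 mm across, top 36 mm above the surface plate; seen outside the faceplate, from radius 64 to 90 mm. Black lines every 10 degrees: short ones (6 mm; every third 10 mm) and one zero line, clearly longer (23 mm, right across the ring) and thicker (4 mm). Origin on the turning axis, 30 mm above the plate; the zero line lies along the ring's own -x axis. The ring is set turned by up to 0.35 rad against the base.
- zero_line (a point): Inner end of the long zero line: on the scale ring at radius 64 mm from the turning axis, 36 mm above the plate.
- index_line (a point): Outer end of the faceplate's index line (the only line on the faceplate: black, 4 mm wide, running in 22 mm from the rim): at radius 64 mm, 39 mm above the plate. It must come beside the zero line.
- faceplate (a joint): Angle of the faceplate about the upright turning axis, rad, growing anticlockwise seen from above; range -1.7 to 1.7. At 0 the index line lies along the base's -x axis. The faceplate is a steel disc 128 mm across, top 39 mm above the plate. Free, it turns stiffly (about 4 to 5 N at the post) and stays where it is left; clamped, it does not turn.
- post_mid (a point): The upright driving post on the faceplate by which it is pushed round: round, steel, 15 mm in diameter, standing from 39 to 87 mm above the plate; this point is on its axis, 63 mm above the plate. It stands at radius 53 mm, 90 degrees clockwise (seen from above) from the index line.
- clamp_lever (a joint): Angle of the clamp lever about its upright pivot, rad, growing anticlockwise seen from above. 0: home against its stop, table clamped, the lever lying beside the table and pointing roughly along the base's -x; it pinches the table below about 0.3. 1.1: other stop, swung outward away from the table, table free. It needs about 3 to 5 N at its end and stays where it is left.
- lever_end (a point): Point on the axis of the clamp lever's black handle (a round bar 15 mm thick that rises outward), 80 mm from the pivot, 65 mm above the plate; the handle goes on 16 mm beyond it. Home, the nearest solid thing on its inner side at fingertip height is the table itself, whose ring is only 36 mm high.
- lever_pivot (a point): Pivot of the clamp lever, on the boss at the base's -y side, 114 mm from the turning axis, 44 mm above the plate.
- nest (a point): Centre of the faceplate's top, 39 mm above the plate: the floor of the 6 mm high locating ring (63 mm outside diameter) in which the housing sits.
- housing_centre (a point): Centre of the loose round aluminium housing (46 mm diameter, 38 mm high, top 77 mm above the plate) that stands in the nest in the middle of the faceplate.
- spare_housing_mid (a point): Centre of a loose turned housing, 46 mm in diameter, 36 mm high, standing behind the clamp boss: to be left alone.
- flanged_housing_mid (a point): Centre of a loose flanged housing, 46 mm in diameter, 34 mm high, to the front left of the table: to be left alone.
- v_block_near_mid (a point): Centre of a loose V-block, 33x40x34 mm, at the left of the table: to be left alone.
- hex_key_near_mid (a point): Middle of a loose hex key, 33x82x5 mm, lying left of the table: to be left alone.
There are look-alikes about, which are no part of the job. What is shaped like the part that bears housing_centre but blue or turquoise is not meant.

How it is judged:
By the outcome, as a careful person would: the job done as asked, in the order asked, and still so for the second after the job is handed in, with the robot touching nothing.
It also fails if it takes over 72 s, if anything falls off the work surface, if the arm or the gripper's body presses on something with over 40 N, if the wrist force passes 120 N, or if a joint passes its speed limit or range.

## Robot

A 7-joint arm with a two-finger parallel gripper is mounted at the origin on a cart in front of the work surface, level with it; the furniture and walls round the work are solid. World frame = base frame: x ahead of the robot, y to its left, z up, the work surface at z = 0. Lengths are in m, angles in rad, forces in N, time in s.
With the tool pointing down it reaches from about 0.425 to 0.875 m from the base axis. Payload 4.7 kg.
Tool frame: the origin (TCP) lies midway between the tips of the shut fingers; the grasp point (between the pads) lies ctrl.pinch_z behind it (ctrl.pinch_z is the distance from the TCP to the grasp point, in m); y points along the fingers, z is the direction in which the jaws open and shut, and the axes are right-handed (so a half turn about y gives the same grasp; the last joint's range is limited). The gripper opens to 85 mm and grips with 20 to 120 N. Pads are 22 mm wide; open, the fingers measure 114 mm over their backs; the gripper's body (76 mm by 85 mm) begins 54 mm behind the grasp point. The pads swing forward as they close: fully open they stand 13 mm farther back than shut.
Start: joints at [1.123, 0.321, -0.07, 1.45, 0.023, 1.371, -0.057], TCP at [0.29, -0.582, 0.231] pointing down, gripper open.
Joint ranges: [-2.86, 2.86], [-0.3, 2.09], [-1.38, 1.24], [0.06, 2.45], [-1.56, 4.7], [0.09, 2.05], [-2.69, 2.69]. Speed limits (rad/s): [2.57, 2.57, 3.14, 3.14, 3.14, 3.14, 3.14].

## Interface

Orientations are given as a unit quaternion [w, x, y, z].
In Python, from bench import ctrl gives the robot as it stands.
- The arm moves only by the tool apply_moves, never from a script. Its argument "motion" is a list of rows, each an object of numbers: "grip": the opening in per cent of the stroke, from 0 (shut) to 100 (fully open); "dx", "dy", "dz": the shift along the tool's x, y, z in m; "twist": the turn about the tool's y in rad. A call has 1 to 8 rows; each row is the pose to reach, as a shift and turn from the pose measured when the call began, along the tool's axes at that moment; what a row does not reach only later rows make up. A row lasts 1/10 s, in which the tool goes at most 50 mm and 8.59 degrees, less where a joint would pass 70% of its speed; a pose out of reach is approached as far as the arm can. A call with a gripper value outside its range is refused whole. The fingers move at their own pace and stop on an object; "grip_force" is the grip in N (left out, the last holds). Time passes only in rows, so rows that repeat a pose let the fingers close. It gives the time, the measured TCP pose, the force and the opening at its end, in the units of the state.
- ctrl.read_state(): the state, without advancing time (a new reading comes with each control period).
- ctrl.capture(name): name is "scene" or "top"; returns a dict with "color" (384x512x3 uint8, red, green, blue), "vertical_fov" (degrees; the focal length in pixels is half the picture's height over the tangent of half this angle, whatever the lens; pixels are square), "cx", "cy" (the principal point, pixels), "R" (3x3) and "t" (3): a world point X has camera coordinates R X + t. Camera axes: x right, y down, z forward; pixel columns grow to the right and rows downward; lengths in m; the calibration is good to about 2 mm. A picture is of the moment at which its call begins. There is no depth.
- ctrl.sign_off(): hands the job in, once; it reports no verdict.
The state is a dict: "time_s": time; "q": joint angles; "qvel": joint speeds; "joint_torque": joint torques, N m; "ee_pos": TCP position; "tool_rot": TCP orientation; "ft_force": force on the tool from outside, world axes, zero at the start; "torque": the same for the moment, N m; "grip_width": opening from 0.0 (shut) to 1.0 (fully open).
Only numpy, scipy, OpenCV 4.12 (cv2) and the standard library are available. Lean on these libraries where they do the work, as an engineer would, in place of code of your own. Each camera call takes 0.05 s, during which the arm holds its last target.

## Working session

There is one attempt and no reset: what is moved stays moved. The work goes in short steps, Python scripts to look and compute and a tool call to move; the robot and the scene stay as the last step left them, time stands still between calls to the robot, and variables do not carry over. Pictures are saved under pics/ and viewed, and the job is handed in when it is done.

Besides the shell and the picture viewer there is one more tool, called as name(argument=value, ...) on one line, values as JSON. apply_moves: Moves the arm, as the interface text tells. Its arguments: {"type":"object","properties":{"motion":{"type":"array","items":{"type":"object","properties":{"grip":{"type":"number"},"dx":{"type":"number"},"dy":{"type":"number"},"dz":{"type":"number"},"twist":{"type":"number"}}}},"grip_force":{"type":"number"}},"required":["motion"]}

```bash
mkdir -p pics; ls
cat > h.py <<'E'
import numpy as np, cv2, pickle
from bench import ctrl
def cap(n,f):
    c=ctrl.capture(n); pickle.dump(c,open(f'pics/{f}.pkl','wb'))
    cv2.imwrite(f'pics/{f}.png',c['color'][:,:,::-1]); return c
def load(f): return pickle.load(open(f'pics/{f}.pkl','rb'))
def crop(f,u0,v0,u1,v1,s,out):
    c=load(f)['color'][v0:v1,u0:u1,::-1]
    cv2.imwrite(f'pics/{out}.png',cv2.resize(c,None,fx=s,fy=s,interpolation=cv2.INTER_CUBIC))
def foc(c): return c['color'].shape[0]/2/np.tan(np.radians(c['vertical_fov'])/2)
def px(c,u,v,z):
    R=np.array(c['R']);t=np.array(c['t']);f=foc(c)
    d=R.T@np.array([(u-c['cx'])/f,(v-c['cy'])/f,1]);o=-R.T@t
    return o+d*(z-o[2])/d[2]
def proj(c,X):
    p=np.array(c['R'])@np.array(X)+np.array(c['t']);f=foc(c)
    return f*p[:2]/p[2]+[c['cx'],c['cy']]
def st():
    s=ctrl.read_state()
    for k in ['time_s','q','ee_pos','tool_rot','ft_force','grip_width']: print(k,np.round(s[k],4))
    w,x,y,z=s['tool_rot']
    from scipy.spatial.transform import Rotation as Ro
    M=Ro.from_quat([x,y,z,w]).as_matrix(); print('cols toolxyz in world\n',np.round(M,3)); return s,M
E
python3 - <<'E'
from h import *
st(); print(ctrl.pinch_z)
for n in('scene','top'):
    c=cap(n,n+'0'); print(n,c['vertical_fov'],c['cx'],c['cy'],-np.array(c['R']).T@np.array(c['t']))
    cv2.imwrite(f'pics/{n}0b.png',cv2.resize(c['color'][:,:,::-1],(800,600),interpolation=cv2.INTER_CUBIC))
E
```

```text
pics
time_s 0.0
q [ 1.1231  0.3218 -0.0701  1.4517  0.0226  1.3708 -0.0569]
ee_pos [ 0.2893 -0.5815  0.2302]
tool_rot [ 0.1616 -0.162   0.689  -0.6877]
ft_force [ 0.1372 -0.8982 -0.8198]
grip_width 1.0032
cols toolxyz in world
 [[-0.895 -0.001  0.446]
 [-0.446  0.002 -0.895]
 [ 0.    -1.    -0.002]]
0.0187
scene 48.63256281289114 262.53409607539527 187.15023140302497 [0.25626731 0.5725908  0.67314801]
top 53.54339342749968 253.43633562895485 195.00902010737917 [0.44218875 0.03457374 0.92353776]
```

View pics/top0b.png

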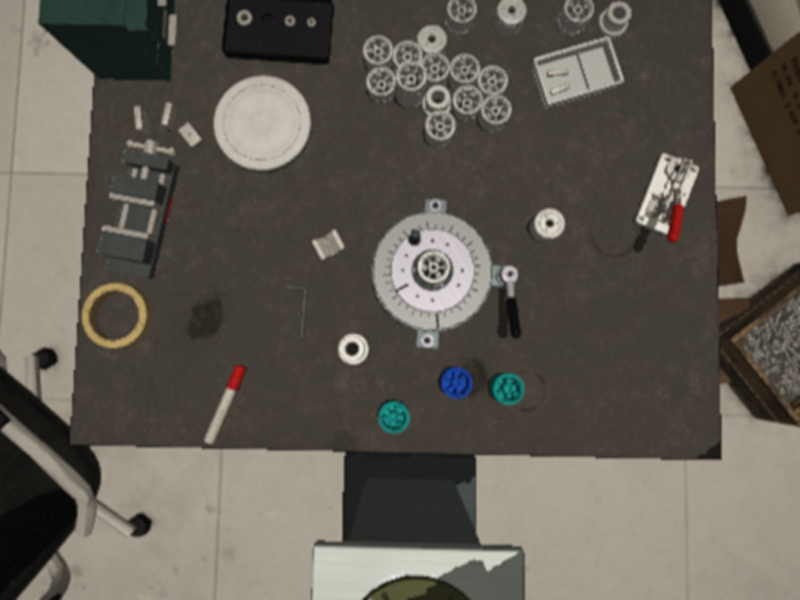

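View pics/scene0b.png

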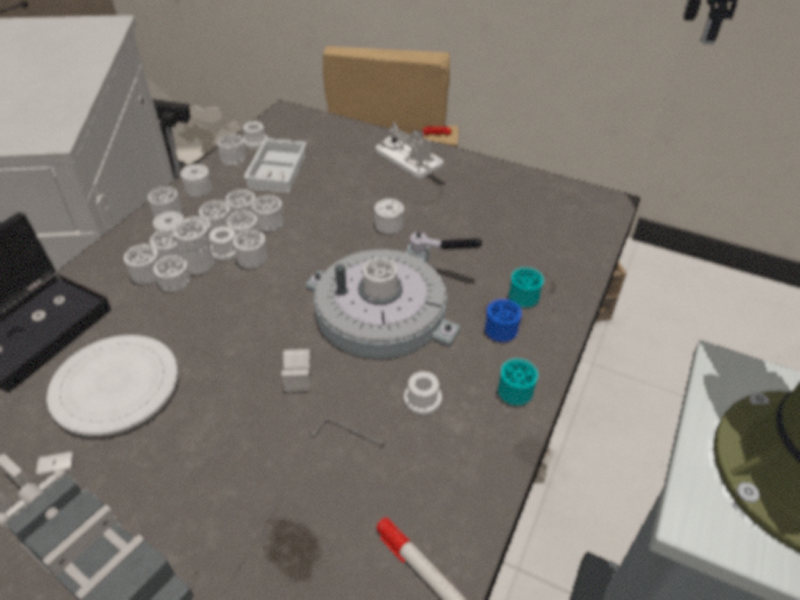

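Run:
```python
from h import *
crop('top0',225,120,345,230,6,'t1')
crop('scene0',190,140,320,235,6,'s1')
```

```text
(no output)
```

View pics/t1.png

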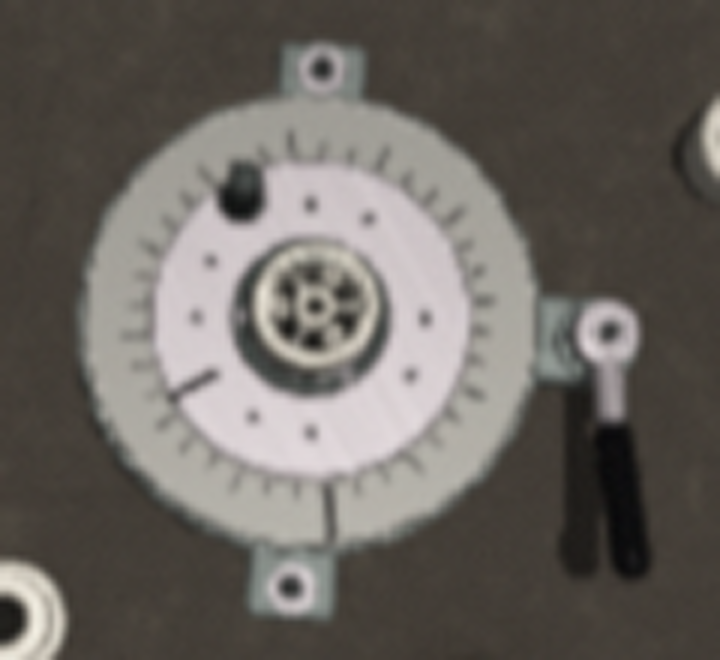

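View pics/s1.png

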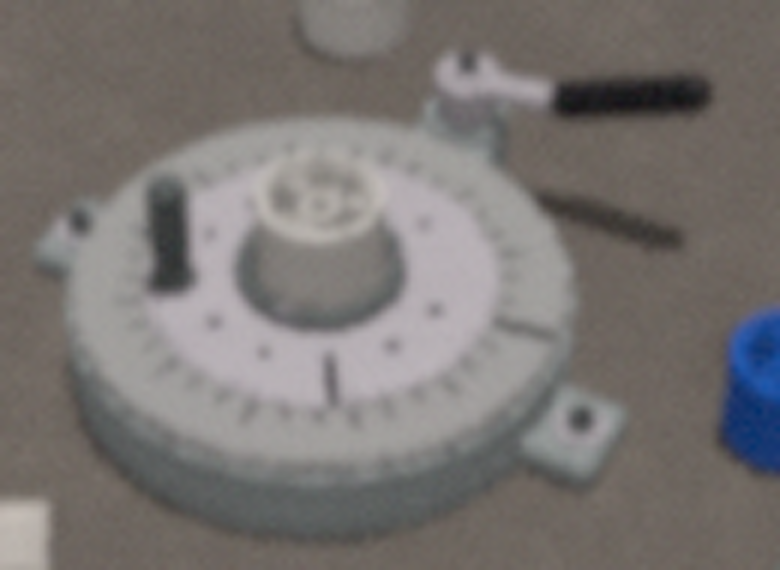

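Run:
```python
from h import *
c=load('top0')
def P(x,y,z): return px(c,225+(x+.5)/6-.5,120+(y+.5)/6-.5,z)[:2]
# faceplate ellipse centre
l1=P(322,69,.02);l2=P(290,587,.02); C0=(l1+l2)/2
print('lugs',l1,l2,C0,np.linalg.norm(l1-l2)); d=l2-l1
ang=lambda v:np.arctan2(v[1],v[0])
print('base -x dir',ang(d))
F=P(312,319,.039);print('F',F)
L=P(82,320,.036);Rr=P(541,320,.036);print('ring lr',L,Rr,(L+Rr)/2)
zi=P(327,487,.036);zo=P(332,540,.036);ii=P(216,374,.039);io=P(172,398,.039)
for n,C in(('lug',C0),('F',F)):
  print(n,'zero',ang(zi-C),ang(zo-C),np.linalg.norm(zi-C),np.linalg.norm(zo-C),'idx',ang(ii-C),ang(io-C),np.linalg.norm(io-C))
print(ang(zo-zi),ang(io-ii))
pv=P(607,332,.05);le=P(632,570,.068);print('pivot',pv,np.linalg.norm(pv-C0),ang(pv-C0),'leverend',le,np.linalg.norm(le-pv),ang(le-pv))
print('post',P(242,210,.039))
for n,x,y in(('spare',0,0),):pass
def Q(x,y,z): return px(c,(x+.5)*.64-.5,(y+.5)*.64-.5,z)[:2]
for n,x,y,z in(('spare',549,222,.036),('flang',353,348,.03),('blue',456,381,.036),('teal',508,388,.036),('tealb',393,416,.036),('vb',328,244,.034),('tool',675,205,.03)):print(n,Q(x,y,z))
```

```text
lugs [ 0.67069945 -0.01488677] [ 0.46238771 -0.00586501] [ 0.56654358 -0.01037589] 0.20850701106314593
base -x dir 3.098310799606893
F [ 0.56659023 -0.01166771]
ring lr [0.5646571 0.0782473] [ 0.56856697 -0.10141253] [ 0.56661204 -0.01158262]
lug zero -3.01291319661745 -3.017129531253373 0.06586681574099744 0.08658327180799323 idx 2.130316410716061 2.1189379679343556 0.06167777870898068
F zero -3.0324875580581074 -3.032019496293492 0.06575990842842626 0.08647878123237149 idx 2.115380702407903 2.108853835713923 0.06280784402559081
-3.0305339104412687 2.094408736497826
pivot [ 0.56246904 -0.12469336] 0.11439005907263944 -1.6064235661432797 leverend [ 0.47052998 -0.13140806] 0.0921839345597638 -3.0686877885876416
post [0.6090454  0.01651248]
spare [ 0.64430184 -0.186668  ]
flang [0.44770028 0.10483372]
blue [ 0.40236194 -0.04962944]
teal [ 0.39383671 -0.12663397]
tealb [0.34896649 0.04249525]
vb [0.60384292 0.14684455]
tool [ 0.6760361  -0.37979421]
```

apply_moves(motion=[{"grip":0,"dx":-0.036,"dy":0,"dz":-0.032},{"grip":0,"dx":-0.072,"dy":0,"dz":-0.064},{"grip":0,"dx":-0.108,"dy":0,"dz":-0.096},{"grip":0,"dx":-0.144,"dy":0,"dz":-0.128},{"grip":0,"dx":-0.18,"dy":0,"dz":-0.16},{"grip":0,"dx":-0.216,"dy":0,"dz":-0.192},{"grip":0,"dx":-0.252,"dy":0,"dz":-0.225},{"grip":0,"dx":-0.288,"dy":0,"dz":-0.257}])

```text
validation failed for argument at $.mo...
```

Run:
```python
from h import *
st()
```

```text
time_s 0.1
q [ 1.1231  0.3217 -0.0701  1.4516  0.0226  1.3708 -0.0569]
ee_pos [ 0.2894 -0.5815  0.2303]
tool_rot [ 0.1617 -0.162   0.6889 -0.6877]
ft_force [ 0.9152 -0.1501 -0.5103]
grip_width 0.9987
cols toolxyz in world
 [[-0.895 -0.001  0.446]
 [-0.446  0.002 -0.895]
 [ 0.    -1.    -0.002]]
```

apply_moves(motion=[{"grip":0,"dx":-0.036,"dy":0,"dz":-0.032,"twist":0},{"grip":0,"dx":-0.072,"dy":0,"dz":-0.064,"twist":0},{"grip":0,"dx":-0.108,"dy":0,"dz":-0.096,"twist":0},{"grip":0,"dx":-0.144,"dy":0,"dz":-0.128,"twist":0},{"grip":0,"dx":-0.18,"dy":0,"dz":-0.16,"twist":0},{"grip":0,"dx":-0.216,"dy":0,"dz":-0.192,"twist":0},{"grip":0,"dx":-0.252,"dy":0,"dz":-0.225,"twist":0},{"grip":0,"dx":-0.288,"dy":0,"dz":-0.257,"twist":0}])

```text
time_s: 0.9
ee_pos: [0.4328, -0.221, 0.2305]
tool_rot: [0.162, -0.162, 0.689, -0.688]
ft_force: [1.1, -0.5, -0.2]
grip_width: -0.004
```

Run:
```python
from h import *
st()
```

```text
time_s 0.9
q [ 0.7766 -0.0133 -0.3533  1.8331 -0.0055  1.3226 -0.6844]
ee_pos [ 0.4328 -0.221   0.2305]
tool_rot [ 0.1615 -0.1621  0.6889 -0.6878]
ft_force [ 1.0783 -0.5045 -0.1671]
grip_width -0.0045
cols toolxyz in world
 [[-0.895 -0.001  0.445]
 [-0.445  0.001 -0.895]
 [ 0.    -1.    -0.002]]
```

apply_moves(motion=[{"grip":0,"dx":-0.036,"dy":0,"dz":-0.033,"twist":0},{"grip":0,"dx":-0.072,"dy":0,"dz":-0.065,"twist":0},{"grip":0,"dx":-0.109,"dy":0,"dz":-0.098,"twist":0},{"grip":0,"dx":-0.109,"dy":0.03,"dz":-0.098,"twist":0},{"grip":0,"dx":-0.109,"dy":0.07,"dz":-0.098,"twist":0},{"grip":0,"dx":-0.109,"dy":0.11,"dz":-0.098,"twist":0},{"grip":0,"dx":-0.109,"dy":0.13,"dz":-0.098,"twist":0},{"grip":0,"dx":-0.109,"dy":0.13,"dz":-0.098,"twist":0}])

```text
time_s: 1.7
ee_pos: [0.4835, -0.0839, 0.0972]
tool_rot: [0.159, -0.164, 0.69, -0.686]
ft_force: [0.1, -0.0, 0.4]
grip_width: 0.002
```

Run:
```python
from h import *
st()
cap('scene','s2');crop('scene','s2'[0:0] or 0,0,0,0,1,'x') if 0 else None
crop('s2',190,80,340,235,4,'s2c')
cap('top','t2');crop('t2',215,100,365,240,5,'t2c')
```

```text
time_s 1.7
q [ 0.6067  0.1356 -0.5152  1.9743  0.0734  1.0587 -1.0498]
ee_pos [ 0.4835 -0.0839  0.0972]
tool_rot [ 0.1594 -0.1644  0.6902 -0.6864]
ft_force [ 0.0999 -0.0085  0.4499]
grip_width 0.0024
cols toolxyz in world
 [[-0.895 -0.008  0.446]
 [-0.446  0.004 -0.895]
 [ 0.006 -1.    -0.007]]
```

View pics/s2c.png

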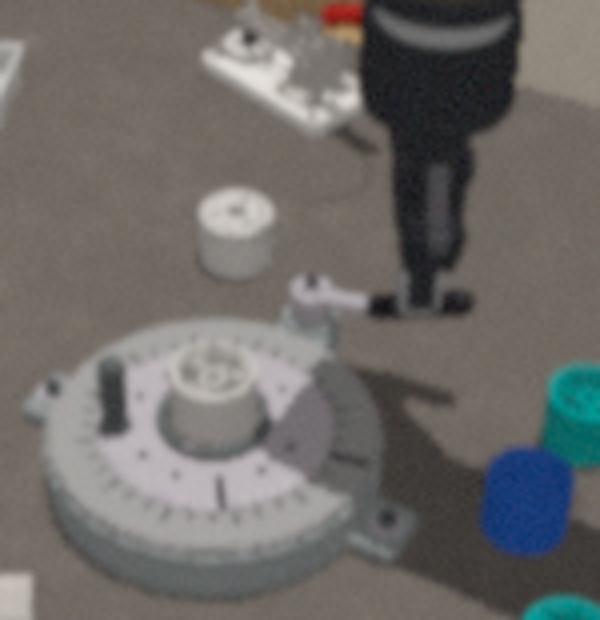

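View pics/t2c.png

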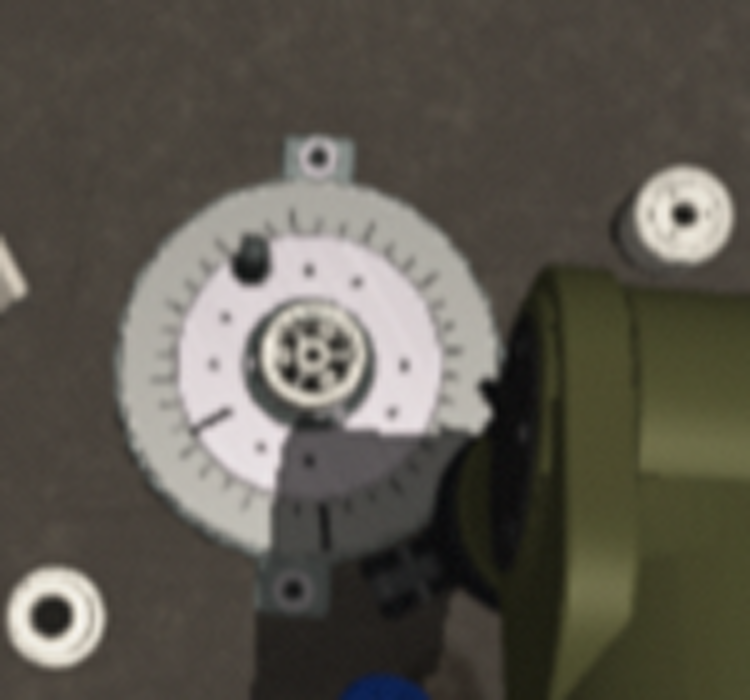

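```bash
cat >> h.py <<'E'
def rel(wps,tw=None):
    """world waypoints (x,y,z) -> tool shifts"""
    import io,contextlib
    with contextlib.redirect_stdout(io.StringIO()): s,M=st()
    p=np.array(s['ee_pos']); print('now',np.round(p,4),'toolx ang',round(float(np.arctan2(M[1,0],M[0,0])),3),'f',np.round(s['ft_force'],1))
    for w in wps: print(np.round(w,4),'->',np.round(M.T@(np.array(w)-p),4))
PV=np.array([.5625,-.1247]); PHI0=3.2145; C=np.array([.5666,-.0113])
E
python3 - <<'E'
from h import *
w=[(.486,-.085,.05)]
for th in np.arange(0,1.2,.1):
    f=PHI0+th; e=np.array([np.cos(f),np.sin(f)]); n=np.array([np.sin(f),-np.cos(f)])
    p=PV+.076*e+.019*n; w.append((*p,.05))
rel(w)
E
```

```text
now [ 0.4867 -0.0845  0.101 ] toolx ang -2.68 f [ 0.5 -0.4  0.4]
[ 0.486 -0.085  0.05 ] -> [0.0008 0.051  0.0003]
[ 0.4853 -0.1113  0.05  ] -> [0.0131 0.0509 0.0235]
[ 0.4844 -0.1191  0.05  ] -> [0.0174 0.0509 0.03  ]
[ 0.4842 -0.1269  0.05  ] -> [0.0211 0.0509 0.037 ]
[ 0.4848 -0.1347  0.05  ] -> [0.024  0.0509 0.0442]
[ 0.4862 -0.1424  0.05  ] -> [0.0262 0.0509 0.0517]
[ 0.4883 -0.1499  0.05  ] -> [0.0276 0.0508 0.0594]
[ 0.4912 -0.1572  0.05  ] -> [0.0283 0.0508 0.0672]
[ 0.4948 -0.1642  0.05  ] -> [0.0282 0.0508 0.0751]
[ 0.4991 -0.1707  0.05  ] -> [0.0273 0.0508 0.0828]
[ 0.504  -0.1768  0.05  ] -> [0.0256 0.0508 0.0905]
[ 0.5095 -0.1824  0.05  ] -> [0.0231 0.0508 0.0979]
[ 0.5155 -0.1874  0.05  ] -> [0.02   0.0508 0.1051]
```

apply_moves(motion=[{"grip":0,"dx":0.001,"dy":0.026,"dz":0,"twist":0},{"grip":0,"dx":0.001,"dy":0.051,"dz":0,"twist":0},{"grip":0,"dx":0.001,"dy":0.051,"dz":0,"twist":0},{"grip":0,"dx":0.007,"dy":0.051,"dz":0.012,"twist":0},{"grip":0,"dx":0.013,"dy":0.051,"dz":0.023,"twist":0},{"grip":0,"dx":0.015,"dy":0.051,"dz":0.027,"twist":0},{"grip":0,"dx":0.017,"dy":0.051,"dz":0.03,"twist":0},{"grip":0,"dx":0.019,"dy":0.051,"dz":0.033,"twist":0}])

```text
time_s: 2.6
ee_pos: [0.4852, -0.1223, 0.0508]
tool_rot: [0.162, -0.161, 0.689, -0.688]
ft_force: [1.3, 2.9, 2.7]
grip_width: 0.003
```

Run:
```python
from h import *
w=[]
for th in np.arange(.1,1.25,.1):
    f=PHI0+th; e=np.array([np.cos(f),np.sin(f)]); n=np.array([np.sin(f),-np.cos(f)])
    p=PV+.076*e+.016*n; w.append((*p,.05))
rel(w)
```

```text
now [ 0.4852 -0.1223  0.0508] toolx ang -2.68 f [1.3 2.9 2.7]
[ 0.4849 -0.122   0.05  ] -> [ 0.0001  0.0008 -0.0004]
[ 0.485  -0.1298  0.05  ] -> [0.0035 0.0008 0.0066]
[ 0.4859 -0.1375  0.05  ] -> [0.0061 0.0007 0.0139]
[ 0.4876 -0.1451  0.05  ] -> [0.008  0.0007 0.0214]
[ 0.49   -0.1525  0.05  ] -> [0.0091 0.0007 0.0291]
[ 0.4931 -0.1596  0.05  ] -> [0.0095 0.0007 0.0368]
[ 0.4969 -0.1663  0.05  ] -> [0.0091 0.0007 0.0446]
[ 0.5014 -0.1726  0.05  ] -> [0.0079 0.0007 0.0523]
[ 0.5065 -0.1785  0.05  ] -> [0.0059 0.0007 0.0598]
[ 0.5121 -0.1838  0.05  ] -> [0.0033 0.0007 0.0671]
[ 0.5183 -0.1886  0.05  ] -> [-0.0001  0.0007  0.074 ]
[ 0.5249 -0.1927  0.05  ] -> [-0.0042  0.0007  0.0806]
```

apply_moves(motion=[{"grip":0,"dx":0.002,"dy":0.001,"dz":0.003,"twist":0},{"grip":0,"dx":0.004,"dy":0.001,"dz":0.007,"twist":0},{"grip":0,"dx":0.005,"dy":0.001,"dz":0.0105,"twist":0},{"grip":0,"dx":0.006,"dy":0.001,"dz":0.014,"twist":0},{"grip":0,"dx":0.007,"dy":0.001,"dz":0.018,"twist":0},{"grip":0,"dx":0.008,"dy":0.001,"dz":0.0215,"twist":0},{"grip":0,"dx":0.0085,"dy":0.001,"dz":0.025,"twist":0},{"grip":0,"dx":0.009,"dy":0.001,"dz":0.029,"twist":0}])

```text
time_s: 3.4
ee_pos: [0.4897, -0.1523, 0.0494]
tool_rot: [0.162, -0.162, 0.689, -0.687]
ft_force: [0.0, 3.9, -0.4]
grip_width: -0.002
```

Run:
```python
from h import *
w=[]
for th in np.arange(.5,1.25,.1):
    f=PHI0+th; e=np.array([np.cos(f),np.sin(f)]); n=np.array([np.sin(f),-np.cos(f)])
    p=PV+.076*e+.016*n; w.append((*p,.05))
rel(w)
cap('scene','s3');crop('s3',190,80,340,235,4,'s3c')
```

```text
now [ 0.4897 -0.1523  0.0494] toolx ang -2.68 f [ 0.   3.9 -0.4]
[ 0.49   -0.1525  0.05  ] -> [-0.0002 -0.0006  0.0003]
[ 0.4931 -0.1596  0.05  ] -> [ 0.0002 -0.0006  0.008 ]
[ 0.4969 -0.1663  0.05  ] -> [-0.0002 -0.0006  0.0158]
[ 0.5014 -0.1726  0.05  ] -> [-0.0014 -0.0007  0.0234]
[ 0.5065 -0.1785  0.05  ] -> [-0.0034 -0.0007  0.031 ]
[ 0.5121 -0.1838  0.05  ] -> [-0.0061 -0.0007  0.0382]
[ 0.5183 -0.1886  0.05  ] -> [-0.0095 -0.0007  0.0452]
[ 0.5249 -0.1927  0.05  ] -> [-0.0135 -0.0007  0.0518]
```

View pics/s3c.png

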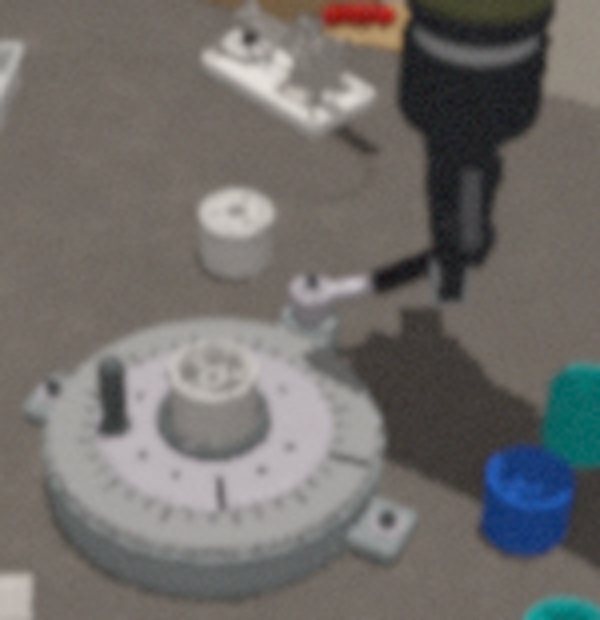

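Works well: the lever follows (≈0.5 rad), contact about 4 N. Continue round.

apply_moves(motion=[{"grip":0,"dx":0,"dy":0,"dz":0.005,"twist":0},{"grip":0,"dx":0,"dy":0,"dz":0.01,"twist":0},{"grip":0,"dx":0,"dy":0,"dz":0.016,"twist":0},{"grip":0,"dx":-0.001,"dy":0,"dz":0.021,"twist":0},{"grip":0,"dx":-0.002,"dy":0,"dz":0.026,"twist":0},{"grip":0,"dx":-0.0034,"dy":0,"dz":0.031,"twist":0},{"grip":0,"dx":-0.005,"dy":0,"dz":0.036,"twist":0},{"grip":0,"dx":-0.007,"dy":0,"dz":0.04,"twist":0}])

```text
time_s: 4.25
ee_pos: [0.5135, -0.1864, 0.0492]
tool_rot: [0.161, -0.162, 0.689, -0.688]
ft_force: [-8.1, 8.1, 1.7]
grip_width: 0.001
```

Run:
```python
from h import *
w=[]
for th in np.arange(.9,1.25,.1):
    f=PHI0+th; e=np.array([np.cos(f),np.sin(f)]); n=np.array([np.sin(f),-np.cos(f)])
    p=PV+.076*e+.016*n; w.append((*p,.05))
rel(w)
cap('scene','s4');crop('s4',190,80,340,235,4,'s4c')
```

```text
now [ 0.5135 -0.1864  0.0492] toolx ang -2.681 f [-8.1  8.1  1.7]
[ 0.5065 -0.1785  0.05  ] -> [ 0.0027 -0.0008 -0.0101]
[ 0.5121 -0.1838  0.05  ] -> [ 0.     -0.0008 -0.0029]
[ 0.5183 -0.1886  0.05  ] -> [-0.0034 -0.0009  0.0041]
[ 0.5249 -0.1927  0.05  ] -> [-0.0075 -0.0009  0.0107]
```

View pics/s4c.png

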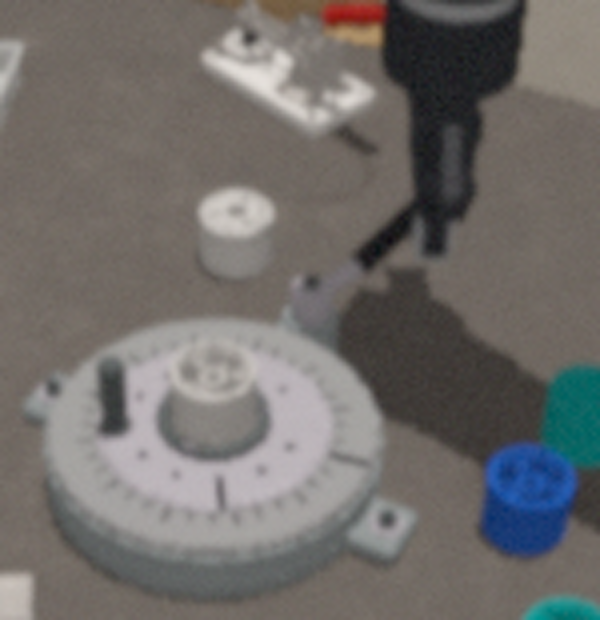

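Run:
```python
from h import *
ps=.535; t=np.array([-np.sin(ps),np.cos(ps)]); p=C+.053*np.array([np.cos(ps),np.sin(ps)])-.028*t
print(p)
rel([(.495,-.172,.05),(.495,-.172,.13),(*p,.13),(*p,.058)])
```

```text
[ 0.62646979 -0.00836595]
now [ 0.5132 -0.1861  0.049 ] toolx ang -2.681 f [-5.3  4.2  2.3]
[ 0.495 -0.172  0.05 ] -> [ 0.01   -0.0009 -0.0207]
[ 0.495 -0.172  0.13 ] -> [ 0.0102 -0.0809 -0.021 ]
[ 0.6265 -0.0084  0.13  ] -> [-0.1803 -0.0809 -0.1091]
[ 0.6265 -0.0084  0.058 ] -> [-0.1805 -0.0089 -0.1088]
```

apply_moves(motion=[{"grip":0,"dx":0.01,"dy":0,"dz":-0.021,"twist":0},{"grip":0,"dx":0.01,"dy":-0.041,"dz":-0.021,"twist":0},{"grip":0,"dx":0.01,"dy":-0.081,"dz":-0.021,"twist":0},{"grip":0,"dx":-0.03,"dy":-0.086,"dz":-0.04,"twist":0},{"grip":0,"dx":-0.07,"dy":-0.086,"dz":-0.058,"twist":0},{"grip":0,"dx":-0.11,"dy":-0.086,"dz":-0.076,"twist":0},{"grip":0,"dx":-0.15,"dy":-0.086,"dz":-0.095,"twist":0},{"grip":0,"dx":-0.18,"dy":-0.086,"dz":-0.109,"twist":0}])

```text
time_s: 5.1
ee_pos: [0.6291, -0.0073, 0.1359]
tool_rot: [0.162, -0.161, 0.689, -0.688]
ft_force: [-0.3, 0.1, -0.0]
grip_width: 0.0
```

Run:
```python
from h import *
p=[ 0.62646979, -0.00836595]
rel([(*p,.13),(*p,.058)])
cap('scene','s5');crop('s5',150,80,350,235,4,'s5c')
cap('top','t5');crop('t5',215,100,365,240,5,'t5c')
```

```text
now [ 0.6291 -0.0073  0.1359] toolx ang -2.68 f [-0.3  0.1 -0. ]
[ 0.6265 -0.0084  0.13  ] -> [ 0.0028  0.0059 -0.0002]
[ 0.6265 -0.0084  0.058 ] -> [ 0.0029  0.0779 -0.    ]
```

View pics/s5c.png

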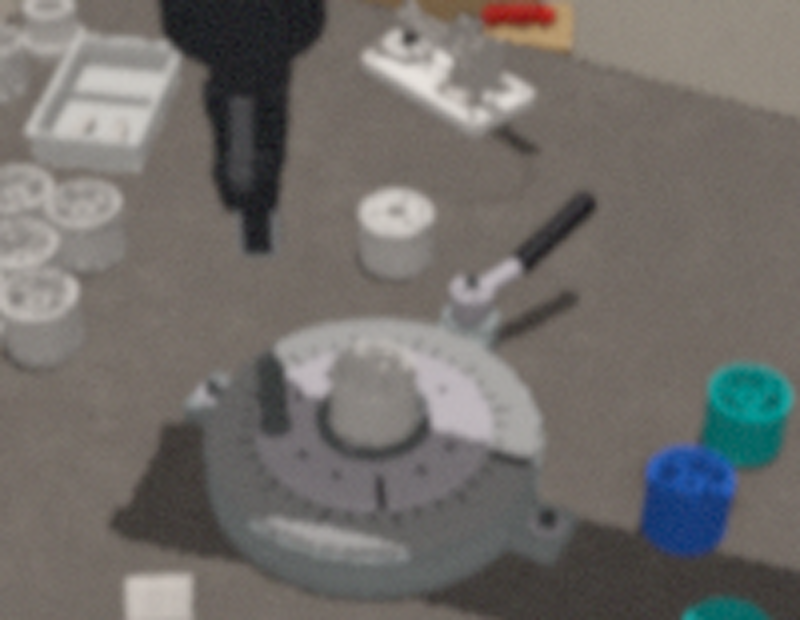

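View pics/t5c.png

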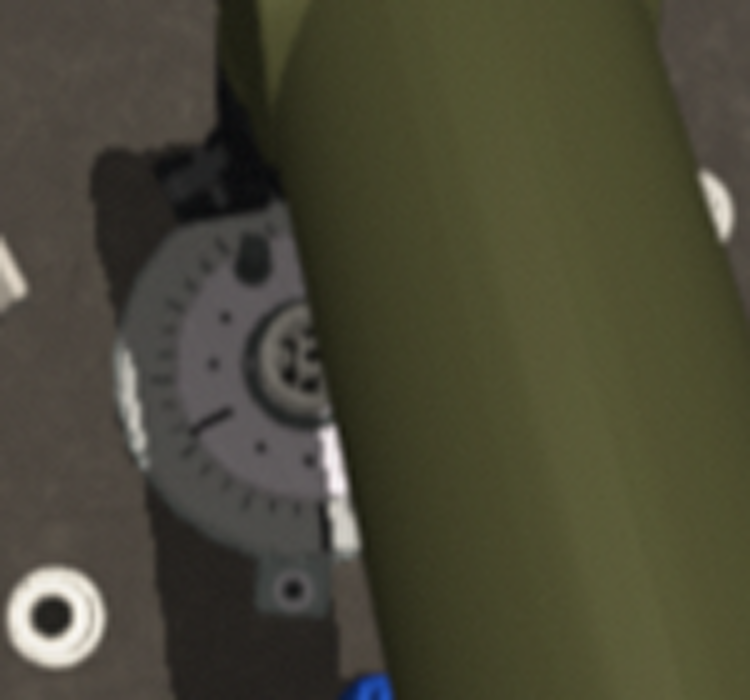

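apply_moves(motion=[{"grip":0,"dx":0.003,"dy":0.025,"dz":0,"twist":0},{"grip":0,"dx":0.003,"dy":0.05,"dz":0,"twist":0},{"grip":0,"dx":0.003,"dy":0.069,"dz":0,"twist":0},{"grip":0,"dx":0.003,"dy":0.07,"dz":0,"twist":0},{"grip":0,"dx":0.003,"dy":0.07,"dz":0,"twist":0}])

```text
time_s: 5.7
ee_pos: [0.6274, -0.006, 0.0661]
tool_rot: [0.164, -0.162, 0.689, -0.687]
ft_force: [-0.2, -0.3, 0.4]
grip_width: 0.003
```

Run:
```python
from h import *
def wp(ps,d,r=.053): 
    t=np.array([-np.sin(ps),np.cos(ps)]); return (*(C+r*np.array([np.cos(ps),np.sin(ps)])-d*t),.066)
rel([wp(.535,d) for d in(.025,.022,.019,.016)]+[wp(.535+k*.05,.016) for k in range(1,10)])
```

```text
now [ 0.6274 -0.006   0.0661] toolx ang -2.676 f [-0.2 -0.3  0.4]
[ 0.6249 -0.0058  0.066 ] -> [ 0.0022  0.0001 -0.0013]
[ 0.6234 -0.0032  0.066 ] -> [ 0.0024  0.0001 -0.0043]
[ 6.219e-01 -6.000e-04  6.600e-02] -> [ 0.0026  0.0001 -0.0073]
[0.6204 0.002  0.066 ] -> [ 0.0028  0.0001 -0.0102]
[0.6196 0.0046 0.066 ] -> [ 0.0022  0.0002 -0.013 ]
[0.6188 0.0073 0.066 ] -> [ 0.0018  0.0002 -0.0157]
[0.6178 0.0098 0.066 ] -> [ 0.0015  0.0002 -0.0185]
[0.6166 0.0124 0.066 ] -> [ 0.0014  0.0002 -0.0212]
[0.6154 0.0148 0.066 ] -> [ 0.0014  0.0002 -0.024 ]
[0.614  0.0172 0.066 ] -> [ 0.0016  0.0002 -0.0267]
[0.6125 0.0196 0.066 ] -> [ 0.0018  0.0002 -0.0295]
[0.6109 0.0218 0.066 ] -> [ 0.0022  0.0002 -0.0322]
[0.6092 0.024  0.066 ] -> [ 0.0028  0.0002 -0.0349]
```

Push begins; twist negative (anticlockwise in world) along with the arc.

apply_moves(motion=[{"grip":0,"dx":0.0025,"dy":0,"dz":-0.0043,"twist":0},{"grip":0,"dx":0.0026,"dy":0,"dz":-0.0073,"twist":0},{"grip":0,"dx":0.0028,"dy":0,"dz":-0.0102,"twist":0},{"grip":0,"dx":0.0022,"dy":0,"dz":-0.013,"twist":-0.05},{"grip":0,"dx":0.0018,"dy":0,"dz":-0.0157,"twist":-0.1},{"grip":0,"dx":0.0015,"dy":0,"dz":-0.0185,"twist":-0.15},{"grip":0,"dx":0.0014,"dy":0,"dz":-0.0212,"twist":-0.2},{"grip":0,"dx":0.0014,"dy":0,"dz":-0.024,"twist":-0.25}])

```text
time_s: 6.5
ee_pos: [0.6173, 0.0135, 0.0677]
tool_rot: [0.251, -0.245, 0.662, -0.662]
ft_force: [2.8, -3.5, 0.7]
grip_width: -0.0
```

```bash
cat >> h.py <<'E'
def wp(ps,d,r=.053): 
    t=np.array([-np.sin(ps),np.cos(ps)]); return (*(C+r*np.array([np.cos(ps),np.sin(ps)])-d*t),.066)
E
python3 - <<'E'
from h import *
rel([wp(.535+k*.05,.016) for k in range(4,14)])
cap('scene','s6');crop('s6',150,80,350,235,4,'s6c')
E
```

```text
now [0.6173 0.0135 0.0677] toolx ang -2.425 f [ 2.8 -3.5  0.7]
[0.6166 0.0124 0.066 ] -> [0.0013 0.0017 0.0004]
[0.6154 0.0148 0.066 ] -> [ 0.0006  0.0017 -0.0023]
[0.614  0.0172 0.066 ] -> [ 0.      0.0017 -0.005 ]
[0.6125 0.0196 0.066 ] -> [-0.0004  0.0017 -0.0077]
[0.6109 0.0218 0.066 ] -> [-0.0006  0.0017 -0.0105]
[0.6092 0.024  0.066 ] -> [-0.0008  0.0017 -0.0132]
[0.6074 0.0261 0.066 ] -> [-0.0008  0.0017 -0.016 ]
[0.6055 0.0281 0.066 ] -> [-0.0006  0.0017 -0.0188]
[0.6035 0.03   0.066 ] -> [-0.0004  0.0017 -0.0215]
[0.6014 0.0318 0.066 ] -> [ 0.      0.0017 -0.0243]
```

View pics/s6c.png

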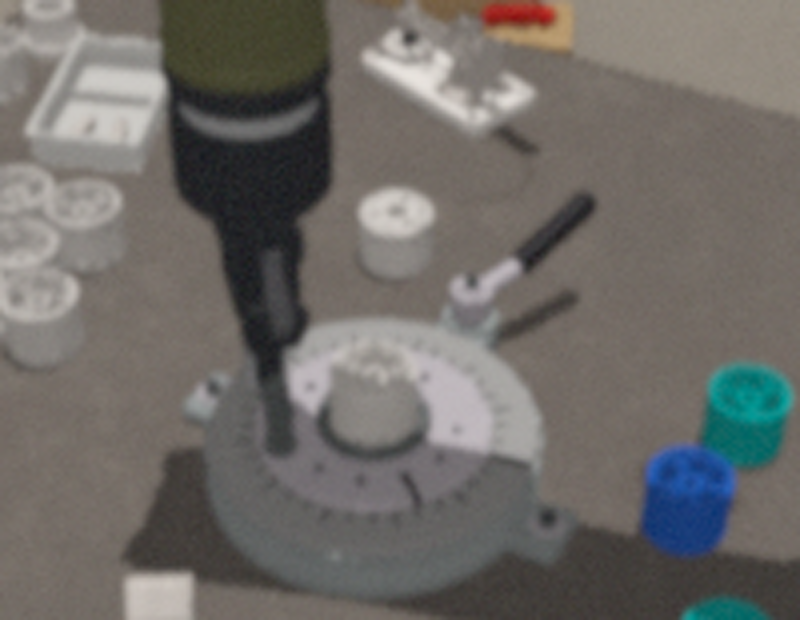

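apply_moves(motion=[{"grip":0,"dx":0.0006,"dy":0.001,"dz":-0.0025,"twist":-0.05},{"grip":0,"dx":0,"dy":0.001,"dz":-0.005,"twist":-0.1},{"grip":0,"dx":-0.0004,"dy":0.0015,"dz":-0.0077,"twist":-0.15},{"grip":0,"dx":-0.0006,"dy":0.0015,"dz":-0.0105,"twist":-0.2},{"grip":0,"dx":-0.0008,"dy":0.0015,"dz":-0.0132,"twist":-0.25},{"grip":0,"dx":-0.0008,"dy":0.0015,"dz":-0.016,"twist":-0.3},{"grip":0,"dx":-0.0006,"dy":0.0015,"dz":-0.0188,"twist":-0.35},{"grip":0,"dx":-0.0004,"dy":0.0015,"dz":-0.0215,"twist":-0.4}])

```text
time_s: 7.35
ee_pos: [0.6051, 0.0304, 0.0677]
tool_rot: [-0.379, 0.372, -0.598, 0.6]
ft_force: [4.1, -2.7, 1.1]
grip_width: -0.002
```

Run:
```python
from h import *
rel([wp(.535+k*.05,.016) for k in range(12,24)])
cap('scene','s7');crop('s7',190,160,290,225,8,'s7c')
c=load('s6'); p=px(c,150+417.5/4-.5,80+507.5/4-.5,.039)[:2]-C; print(np.linalg.norm(p),np.arctan2(p[1],p[0]))
```

```text
now [0.6051 0.0304 0.0677] toolx ang -2.022 f [ 4.1 -2.7  1.1]
[0.6035 0.03   0.066 ] -> [ 0.001   0.0017 -0.0013]
[0.6014 0.0318 0.066 ] -> [ 0.0003  0.0017 -0.004 ]
[0.5992 0.0335 0.066 ] -> [-0.0002  0.0017 -0.0067]
[0.5969 0.035  0.066 ] -> [-0.0006  0.0017 -0.0094]
[0.5945 0.0365 0.066 ] -> [-0.0009  0.0016 -0.0122]
[0.5921 0.0378 0.066 ] -> [-0.0011  0.0016 -0.015 ]
[0.5896 0.039  0.066 ] -> [-0.0011  0.0016 -0.0177]
[0.5871 0.0401 0.066 ] -> [-0.0009  0.0016 -0.0205]
[0.5845 0.0411 0.066 ] -> [-0.0007  0.0016 -0.0232]
[0.5818 0.0419 0.066 ] -> [-0.0003  0.0015 -0.026 ]
[0.5792 0.0426 0.066 ] -> [ 0.0003  0.0015 -0.0287]
[0.5765 0.0432 0.066 ] -> [ 0.0009  0.0015 -0.0314]
0.06661202675074372 2.35941237259015
```

View pics/s7c.png

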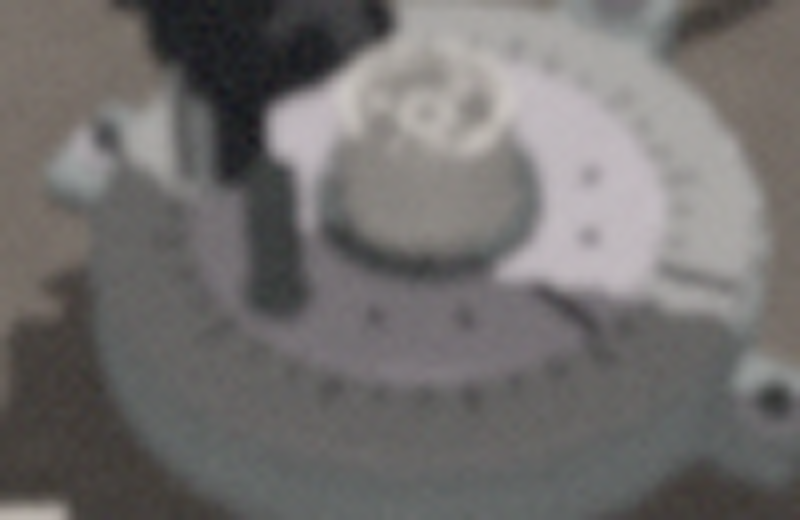

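apply_moves(motion=[{"grip":0,"dx":0.0003,"dy":0.0015,"dz":-0.004,"twist":-0.05},{"grip":0,"dx":-0.0002,"dy":0.0015,"dz":-0.0067,"twist":-0.1},{"grip":0,"dx":-0.0006,"dy":0.0015,"dz":-0.0094,"twist":-0.15},{"grip":0,"dx":-0.0009,"dy":0.0015,"dz":-0.0122,"twist":-0.2},{"grip":0,"dx":-0.0011,"dy":0.0015,"dz":-0.015,"twist":-0.25},{"grip":0,"dx":-0.0011,"dy":0.0015,"dz":-0.0177,"twist":-0.3},{"grip":0,"dx":-0.0011,"dy":0.0015,"dz":-0.0177,"twist":-0.3}])

```text
time_s: 8.1
ee_pos: [0.5905, 0.0399, 0.0675]
tool_rot: [-0.466, 0.457, -0.534, 0.538]
ft_force: [3.4, 0.1, 3.2]
grip_width: 0.0
```

Run:
```python
from h import *
rel([wp(.535+k*.05,.016) for k in range(17,26)])
cap('scene','s8');crop('s8',190,160,290,225,8,'s8c')
cap('top','t8');crop('t8',225,120,345,220,6,'t8c')
c=load('s7'); p=px(c,190+603.5/8-.5,160+348.5/8-.5,.039)[:2]-C; print(np.linalg.norm(p),np.arctan2(p[1],p[0]))
```

```text
now [0.5905 0.0399 0.0675] toolx ang -1.72 f [3.4 0.1 3.2]
[0.5921 0.0378 0.066 ] -> [0.0018 0.0015 0.0019]
[0.5896 0.039  0.066 ] -> [ 0.001   0.0014 -0.0008]
[0.5871 0.0401 0.066 ] -> [ 0.0003  0.0014 -0.0034]
[0.5845 0.0411 0.066 ] -> [-0.0003  0.0014 -0.0062]
[0.5818 0.0419 0.066 ] -> [-0.0007  0.0014 -0.0089]
[0.5792 0.0426 0.066 ] -> [-0.001   0.0013 -0.0116]
[0.5765 0.0432 0.066 ] -> [-0.0011  0.0013 -0.0144]
[0.5737 0.0436 0.066 ] -> [-0.0011  0.0013 -0.0172]
[0.571  0.0439 0.066 ] -> [-0.001   0.0012 -0.0199]
0.06949637967738445 2.722596940670902
```

View pics/s8c.png

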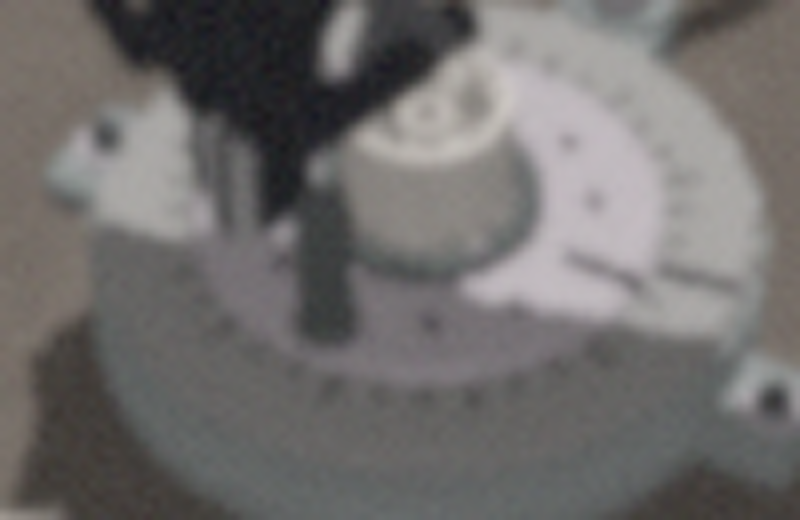

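View pics/t8c.png

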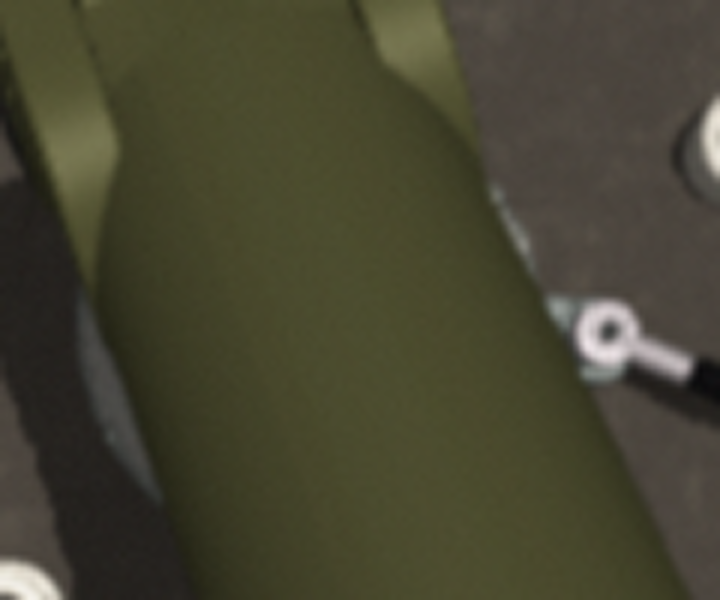

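Run:
```python
from h import *
c=load('s8')
def S(x,y,z,s=8,u=190,v=160): return px(c,u+(x+.5)/s-.5,v+(y+.5)/s-.5,z)[:2]
pts=dict(zi=S(660,268,.036),zo=S(738,287,.036),io=S(643,290,.039),ii=S(568,255,.039))
# centre in scene: intersect line directions / radii: fit ring using faceplate rim in s0 crop
pts['z0i']=S(500,322,.036,6,190,140);pts['z0o']=S(548,338,.036,6,190,140);pts['i0o']=S(333,405,.039,6,190,140);pts['i0i']=S(330,355,.039,6,190,140)
for k,p in pts.items(): d=p-C;print(k,np.round(p,4),round(np.linalg.norm(d),4),round(np.arctan2(d[1],d[0])%6.283,3))
# true expected points overlay check: project known lines
for a in(3.25,):
  for r in(.064,.087): 
    u=proj(c,(*(C+r*np.array([np.cos(a),np.sin(a)])),.036)); print('proj zero',(u-[190,160]+.5)*8-.5)
```

```text
zi [ 0.5034 -0.0191] 0.0637 3.263
zo [ 0.4819 -0.0219] 0.0853 3.266
io [ 0.5028 -0.0068] 0.064 3.071
ii [ 0.5261 -0.0097] 0.0406 3.102
z0i [ 0.5015 -0.0194] 0.0656 3.265
z0o [ 0.4831 -0.0197] 0.084 3.242
i0o [0.5345 0.0455] 0.0652 2.085
i0i [0.5464 0.0248] 0.0414 2.082
proj zero [659.98562684 270.43038435]
proj zero [742.55284019 292.01780811]
```

apply_moves(motion=[{"grip":0,"dx":0.0003,"dy":0.001,"dz":-0.0025,"twist":-0.05},{"grip":0,"dx":-0.0001,"dy":0.001,"dz":-0.005,"twist":-0.09},{"grip":0,"dx":-0.0005,"dy":0.001,"dz":-0.0078,"twist":-0.14},{"grip":0,"dx":-0.0005,"dy":0.001,"dz":-0.0078,"twist":-0.14},{"grip":0,"dx":-0.0005,"dy":0.001,"dz":-0.0078,"twist":-0.14}])

```text
time_s: 8.7
ee_pos: [0.5834, 0.0424, 0.0665]
tool_rot: [-0.502, 0.492, -0.501, 0.505]
ft_force: [3.9, 0.7, 2.2]
grip_width: -0.002
```

Run:
```python
from h import *
rel([wp(.535+k*.05,.016) for k in range(20,26)])
cap('scene','s9');crop('s9',230,170,300,215,11,'s9c')
```

```text
now [0.5834 0.0424 0.0665] toolx ang -1.583 f [3.9 0.7 2.2]
[0.5845 0.0411 0.066 ] -> [0.0013 0.0005 0.0011]
[0.5818 0.0419 0.066 ] -> [ 0.0005  0.0005 -0.0016]
[0.5792 0.0426 0.066 ] -> [-0.0001  0.0005 -0.0043]
[0.5765 0.0432 0.066 ] -> [-0.0007  0.0004 -0.007 ]
[0.5737 0.0436 0.066 ] -> [-0.0011  0.0004 -0.0097]
[0.571  0.0439 0.066 ] -> [-0.0013  0.0003 -0.0125]
```

View pics/s9c.png

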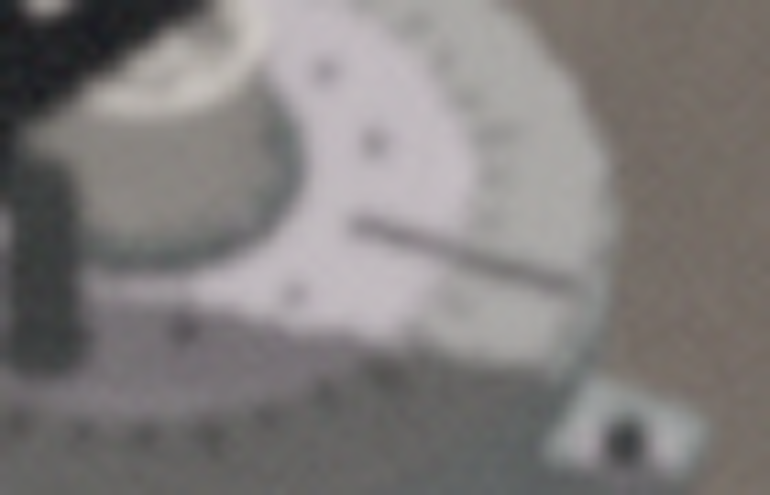

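apply_moves(motion=[{"grip":0,"dx":0,"dy":0,"dz":0.01,"twist":0},{"grip":0,"dx":0,"dy":0,"dz":0.02,"twist":0},{"grip":0,"dx":0,"dy":-0.035,"dz":0.02,"twist":0},{"grip":0,"dx":0,"dy":-0.075,"dz":0.02,"twist":0},{"grip":0,"dx":0.045,"dy":-0.075,"dz":0.015,"twist":0.14},{"grip":0,"dx":0.09,"dy":-0.075,"dz":0.01,"twist":0.28},{"grip":0,"dx":0.135,"dy":-0.075,"dz":0.005,"twist":0.42},{"grip":0,"dx":0.18,"dy":-0.075,"dz":-0.002,"twist":0.56}])

```text
time_s: 9.55
ee_pos: [0.5772, -0.1399, 0.1396]
tool_rot: [-0.341, 0.332, -0.621, 0.622]
ft_force: [1.5, 0.3, -0.4]
grip_width: 0.001
```

Run:
```python
from h import *
rel([(.575,-.22,.14)])
cap('scene','s10');crop('s10',190,140,320,235,6,'s10c')
cap('top','t10');crop('t10',225,120,345,220,6,'t10c')
```

```text
now [ 0.5772 -0.1399  0.1396] toolx ang -2.149 f [ 1.5  0.3 -0.4]
[ 0.575 -0.22   0.14 ] -> [ 0.0683 -0.0008  0.0419]
```

View pics/s10c.png

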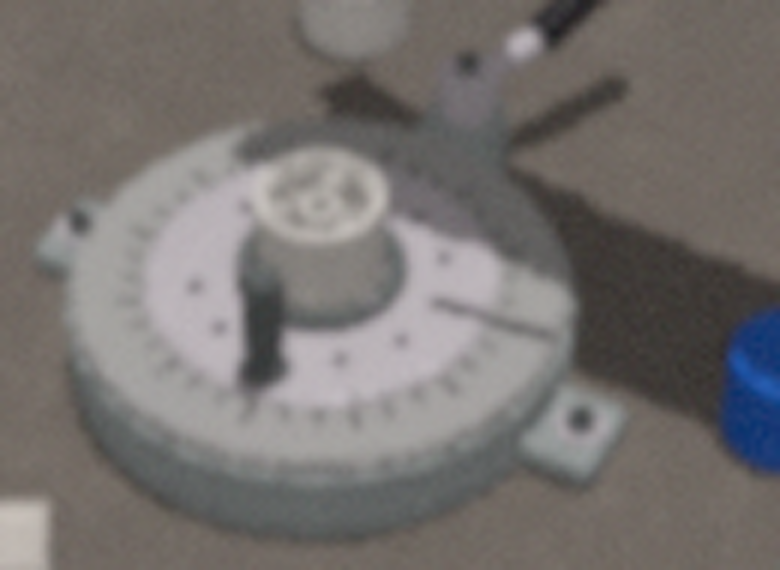

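View pics/t10c.png

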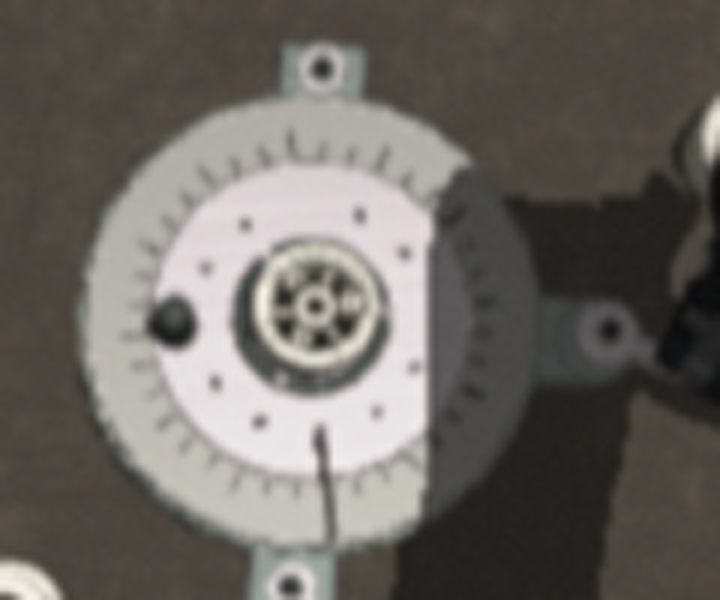

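```bash
cat > m.py <<'E'
from h import *
import sys
def meas(f):
    c=load(f); g=cv2.cvtColor(c['color'],cv2.COLOR_RGB2GRAY).astype(float)
    P=[]
    for v in range(189,212):
        r=g[v,270:288]; b=np.median(r); w=np.clip(b-12-r,0,None)
        k=np.argmax(w); m=np.zeros_like(w); m[max(0,k-2):k+3]=1; w=w*m
        if w.sum()<20: print(v,'-'); continue
        u=270+(w*np.arange(18)).sum()/w.sum(); z=.039 if v<199 else .036
        p=px(c,u,v,z)[:2]; d=p-C; a=np.arctan2(d[1],d[0])%(2*np.pi)
        P.append((v,u,np.linalg.norm(d),a,*p)); print(v,round(u,2),'r',round(np.linalg.norm(d)*1e3,1),'ang',round(a,4),'w',int(w.sum()))
    P=np.array(P)
    i=P[(P[:,2]>.044)&(P[:,2]<.061)]; z=P[(P[:,2]>.067)&(P[:,2]<.085)]
    print('idx',i[:,3].mean(),'zero',z[:,3].mean(),'diff zero-idx',z[:,3].mean()-i[:,3].mean())
    # line-based extrapolated lateral offset at r=.064 (independent of C)
    fi=np.polyfit(i[:,4],i[:,5],1); fz=np.polyfit(z[:,4],z[:,5],1); x=C[0]-.064
    print('y at joint',np.polyval(fi,x),np.polyval(fz,x),'slopes',fi[0],fz[0])
meas(sys.argv[1])
E
python3 m.py t10
```

```text
189 287.0 r 45.4 ang 3.7334 w 35
190 277.91 r 40.7 ang 3.2445 w 34
191 277.89 r 43.1 ang 3.2385 w 141
192 277.84 r 45.4 ang 3.2322 w 216
193 277.85 r 47.7 ang 3.2287 w 265
194 277.95 r 50.1 ang 3.2303 w 278
195 278.17 r 52.4 ang 3.2369 w 236
196 278.38 r 54.8 ang 3.2426 w 185
197 278.44 r 57.1 ang 3.2414 w 166
198 278.48 r 59.5 ang 3.2398 w 146
199 278.63 r 61.6 ang 3.2454 w 141
200 278.84 r 64.0 ang 3.2501 w 125
201 279.09 r 66.4 ang 3.2557 w 120
202 279.28 r 68.8 ang 3.2587 w 125
203 279.4 r 71.1 ang 3.2593 w 136
204 279.44 r 73.5 ang 3.2574 w 141
205 279.48 r 75.8 ang 3.2557 w 139
206 279.55 r 78.1 ang 3.2549 w 130
207 279.7 r 80.5 ang 3.2564 w 134
208 279.79 r 82.8 ang 3.2561 w 136
209 279.67 r 85.1 ang 3.2502 w 93
210 286.24 r 90.0 ang 3.418 w 84
211 286.29 r 92.3 ang 3.4127 w 83
idx 3.2981586113323726 zero 3.2569330514733137 diff zero-idx -0.04122555985905896
y at joint -0.009222576844036212 -0.01891715029444714 slopes -0.7040533258672547 0.0974424933828317
```

Run:
```python
from h import *
rel([(.604,.0422,.14),(.604,.0422,.0665)])
```

```text
now [ 0.5755 -0.148   0.1388] toolx ang -2.158 f [-0.7 -0.5 -0.8]
[0.604  0.0422 0.14  ] -> [-0.1741 -0.0008 -0.0816]
[0.604  0.0422 0.0665] -> [-0.1737  0.0727 -0.0822]
```

apply_moves(motion=[{"grip":0,"dx":-0.035,"dy":0,"dz":-0.016,"twist":-0.12},{"grip":0,"dx":-0.07,"dy":0,"dz":-0.033,"twist":-0.24},{"grip":0,"dx":-0.104,"dy":0,"dz":-0.049,"twist":-0.36},{"grip":0,"dx":-0.139,"dy":0,"dz":-0.065,"twist":-0.48},{"grip":0,"dx":-0.174,"dy":0,"dz":-0.082,"twist":-0.575},{"grip":0,"dx":-0.174,"dy":0,"dz":-0.082,"twist":-0.575},{"grip":0,"dx":-0.174,"dy":0.035,"dz":-0.082,"twist":-0.575},{"grip":0,"dx":-0.174,"dy":0.06,"dz":-0.082,"twist":-0.575}])

```text
time_s: 10.45
ee_pos: [0.6035, 0.0422, 0.0772]
tool_rot: [-0.499, 0.495, -0.501, 0.505]
ft_force: [-1.2, -0.4, 0.2]
grip_width: 0.002
```

Run:
```python
from h import *
rel([(.604,.0422,.0665),(.585,.0424,.0665),(.5824,.0424,.0665)])
```

```text
now [0.6035 0.0422 0.0772] toolx ang -1.583 f [-1.2 -0.4  0.2]
[0.604  0.0422 0.0665] -> [-0.      0.0107  0.0004]
[0.585  0.0424 0.0665] -> [ 0.      0.0106 -0.0186]
[0.5824 0.0424 0.0665] -> [ 0.      0.0106 -0.0212]
```

apply_moves(motion=[{"grip":0,"dx":0,"dy":0.01,"dz":0,"twist":0},{"grip":0,"dx":0,"dy":0.0106,"dz":-0.008,"twist":0},{"grip":0,"dx":0,"dy":0.0106,"dz":-0.014,"twist":0},{"grip":0,"dx":0,"dy":0.0106,"dz":-0.018,"twist":0},{"grip":0,"dx":0,"dy":0.0106,"dz":-0.0195,"twist":0},{"grip":0,"dx":0,"dy":0.0106,"dz":-0.0205,"twist":0},{"grip":0,"dx":0,"dy":0.0106,"dz":-0.0212,"twist":0},{"grip":0,"dx":0,"dy":0.0106,"dz":-0.0212,"twist":0}])

```text
time_s: 11.25
ee_pos: [0.5833, 0.0423, 0.0672]
tool_rot: [-0.499, 0.495, -0.501, 0.505]
ft_force: [1.7, -0.1, 0.6]
grip_width: -0.001
```

Run:
```python
from h import *
rel([(.5824,.0424,.0665)])
```

```text
now [0.5833 0.0423 0.0672] toolx ang -1.583 f [ 1.7 -0.1  0.6]
[0.5824 0.0424 0.0665] -> [-0.0001  0.0007 -0.001 ]
```

apply_moves(motion=[{"grip":0,"dx":0,"dy":0,"dz":-0.001,"twist":0},{"grip":0,"dx":0,"dy":0,"dz":-0.0018,"twist":0},{"grip":0,"dx":0,"dy":0,"dz":-0.0018,"twist":0}])

```text
time_s: 11.55
ee_pos: [0.5823, 0.0424, 0.0674]
tool_rot: [-0.5, 0.494, -0.501, 0.506]
ft_force: [4.2, -0.5, -1.7]
grip_width: 0.0
```

Run:
```python
from h import *
rel([(.5824,.0424,.0665)])
```

```text
now [0.5823 0.0424 0.0674] toolx ang -1.583 f [ 4.2 -0.5 -1.7]
[0.5824 0.0424 0.0665] -> [-0.      0.0009  0.0001]
```

Moved about 1 mm. Retreat and re-measure.

apply_moves(motion=[{"grip":0,"dx":0,"dy":0,"dz":0.01,"twist":0},{"grip":0,"dx":0,"dy":0,"dz":0.02,"twist":0},{"grip":0,"dx":0,"dy":-0.035,"dz":0.02,"twist":0},{"grip":0,"dx":0,"dy":-0.075,"dz":0.02,"twist":0},{"grip":0,"dx":0.045,"dy":-0.075,"dz":0.015,"twist":0.14},{"grip":0,"dx":0.09,"dy":-0.075,"dz":0.01,"twist":0.28},{"grip":0,"dx":0.135,"dy":-0.075,"dz":0.005,"twist":0.42},{"grip":0,"dx":0.18,"dy":-0.075,"dz":-0.002,"twist":0.56}])

```text
time_s: 12.35
ee_pos: [0.5771, -0.1393, 0.1423]
tool_rot: [-0.34, 0.334, -0.62, 0.623]
ft_force: [1.5, -0.3, -0.5]
grip_width: 0.003
```

```bash
sed -i 's/range(189,212)/range(191,210)/' m.py
python3 - <<'E'
from h import *
cap('scene','s11');crop('s11',230,170,300,215,11,'s11c')
cap('top','t11');crop('t11',255,180,300,215,16,'t11c')
E
python3 m.py t11; python3 m.py t10|tail -2
```

```text
191 278.3 r 43.1 ang 3.2606 w 152
192 278.4 r 45.5 ang 3.2609 w 188
193 278.45 r 47.8 ang 3.2582 w 188
194 278.46 r 50.2 ang 3.2537 w 189
195 278.47 r 52.5 ang 3.2502 w 184
196 278.56 r 54.8 ang 3.2499 w 200
197 278.69 r 57.2 ang 3.2516 w 218
198 278.8 r 59.5 ang 3.2522 w 193
199 279.09 r 61.7 ang 3.2629 w 181
200 279.03 r 64.1 ang 3.257 w 126
201 279.13 r 66.4 ang 3.2571 w 121
202 279.27 r 68.8 ang 3.2583 w 128
203 279.39 r 71.1 ang 3.259 w 136
204 279.44 r 73.5 ang 3.2576 w 142
205 279.48 r 75.8 ang 3.2556 w 138
206 279.54 r 78.1 ang 3.2546 w 131
207 279.7 r 80.5 ang 3.2562 w 131
208 279.77 r 82.8 ang 3.2556 w 140
209 279.68 r 85.1 ang 3.2505 w 94
idx 3.253823317561172 zero 3.256691134265541 diff zero-idx 0.002867816704368753
y at joint -0.018109552418286615 -0.018905924709366133 slopes 0.0798011229921604 0.09679546222312108
idx 3.235984258372823 zero 3.2569330514733137 diff zero-idx 0.020948793100490803
y at joint -0.017954717936653153 -0.01891715029444714 slopes 0.14339571381732047 0.0974424933828317
```

View pics/t11c.png

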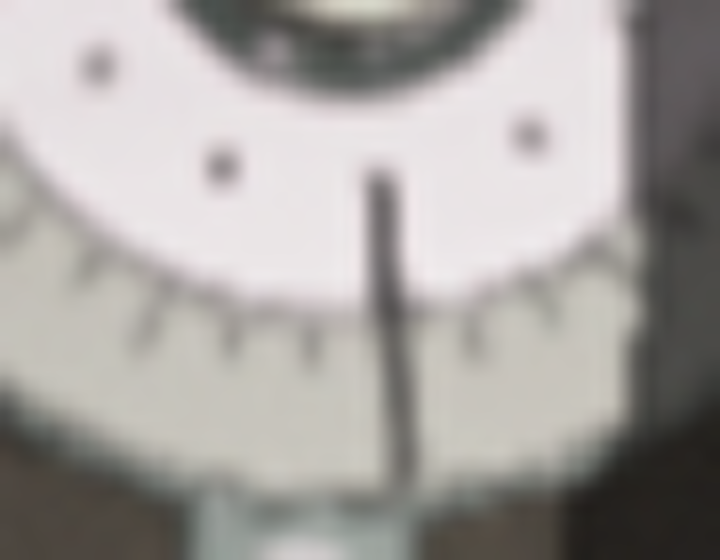

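View pics/s11c.png

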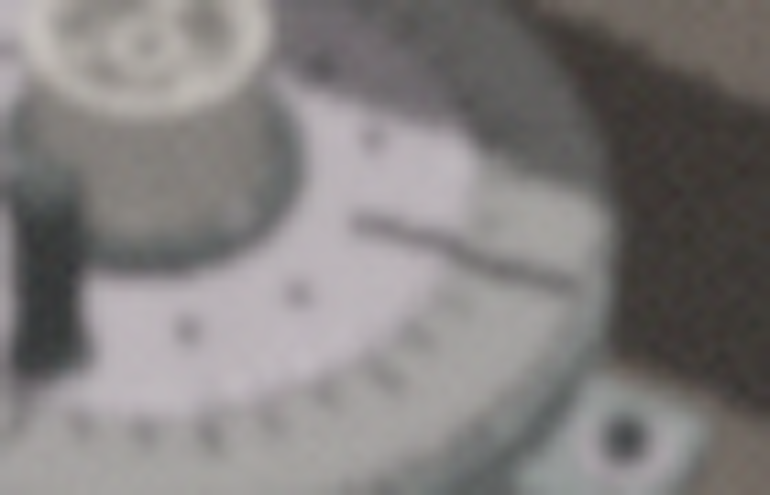

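```bash
cat >> h.py <<'E'
def lw(f,s,r=.076,z=.054):
    e=np.array([np.cos(f),np.sin(f)]); t=np.array([-np.sin(f),np.cos(f)])
    return (*(PV+r*e+s*t),z)
E
python3 - <<'E'
from h import *
rel([lw(4.28,.035,z=.14),lw(4.28,.035)])
E
```

```text
now [ 0.5754 -0.1475  0.1415] toolx ang -2.158 f [ 0.4 -0.   0.3]
[ 0.5624 -0.2084  0.14  ] -> [0.0579 0.0017 0.0229]
[ 0.5624 -0.2084  0.054 ] -> [0.058  0.0877 0.0222]
```

apply_moves(motion=[{"grip":0,"dx":0.03,"dy":0,"dz":0.012,"twist":0},{"grip":0,"dx":0.058,"dy":0,"dz":0.022,"twist":0},{"grip":0,"dx":0.058,"dy":0,"dz":0.022,"twist":0},{"grip":0,"dx":0.058,"dy":0.03,"dz":0.022,"twist":0},{"grip":0,"dx":0.058,"dy":0.06,"dz":0.022,"twist":0},{"grip":0,"dx":0.058,"dy":0.082,"dz":0.022,"twist":0},{"grip":0,"dx":0.058,"dy":0.088,"dz":0.022,"twist":0},{"grip":0,"dx":0.058,"dy":0.088,"dz":0.022,"twist":0}])

```text
time_s: 13.25
ee_pos: [0.5619, -0.2074, 0.0527]
tool_rot: [-0.335, 0.333, -0.621, 0.625]
ft_force: [-0.3, 1.0, 0.4]
grip_width: 0.001
```

Run:
```python
from h import *
rel([lw(4.28,s) for s in(.028,.022,.018,.015)]+[lw(4.28-.1*k,.015) for k in range(1,8)])
cap('scene','s12');crop('s12',190,80,340,235,4,'s12c')
```

```text
now [ 0.5619 -0.2074  0.0527] toolx ang -2.157 f [-0.3  1.   0.4]
[ 0.5561 -0.2054  0.054 ] -> [ 0.0016 -0.0013 -0.006 ]
[ 0.5506 -0.2029  0.054 ] -> [ 0.0025 -0.0013 -0.0119]
[ 0.547  -0.2012  0.054 ] -> [ 0.0032 -0.0013 -0.0158]
[ 0.5443 -0.2     0.054 ] -> [ 0.0036 -0.0014 -0.0188]
[ 0.5368 -0.1978  0.054 ] -> [ 0.0059 -0.0014 -0.0262]
[ 0.5297 -0.1949  0.054 ] -> [ 0.0074 -0.0014 -0.0338]
[ 0.5228 -0.1912  0.054 ] -> [ 0.0082 -0.0015 -0.0415]
[ 0.5164 -0.1869  0.054 ] -> [ 0.0082 -0.0015 -0.0492]
[ 0.5104 -0.182   0.054 ] -> [ 0.0074 -0.0016 -0.057 ]
[ 0.5049 -0.1765  0.054 ] -> [ 0.0058 -0.0016 -0.0645]
[ 0.5001 -0.1705  0.054 ] -> [ 0.0035 -0.0017 -0.0719]
```

View pics/s12c.png

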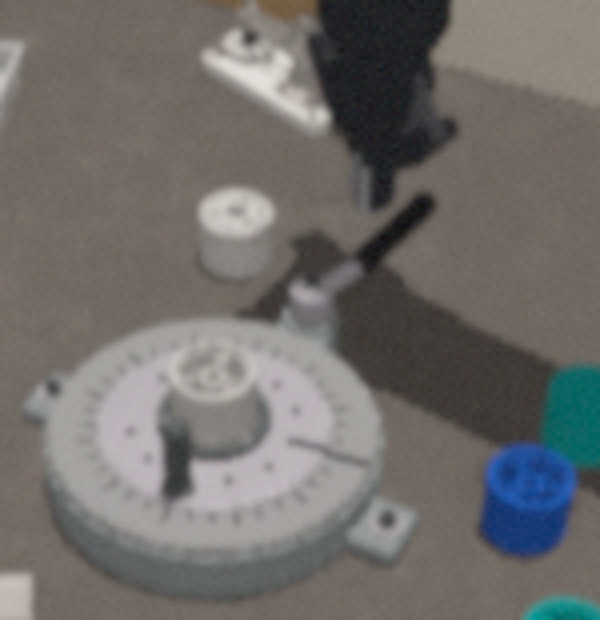

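apply_moves(motion=[{"grip":0,"dx":0.0016,"dy":-0.001,"dz":-0.006,"twist":0},{"grip":0,"dx":0.0025,"dy":-0.001,"dz":-0.012,"twist":0},{"grip":0,"dx":0.0032,"dy":-0.001,"dz":-0.016,"twist":0},{"grip":0,"dx":0.004,"dy":-0.001,"dz":-0.019,"twist":0},{"grip":0,"dx":0.005,"dy":-0.001,"dz":-0.0225,"twist":0.05},{"grip":0,"dx":0.006,"dy":-0.001,"dz":-0.026,"twist":0.1},{"grip":0,"dx":0.0066,"dy":-0.001,"dz":-0.03,"twist":0.15},{"grip":0,"dx":0.0074,"dy":-0.001,"dz":-0.034,"twist":0.2}])

```text
time_s: 14.1
ee_pos: [0.5314, -0.196, 0.056]
tool_rot: [-0.272, 0.267, -0.651, 0.657]
ft_force: [3.0, -2.3, 2.3]
grip_width: 0.0
```

Run:
```python
from h import *
rel([lw(4.28-.1*k,.015) for k in range(2,12)])
cap('scene','s13');crop('s13',190,80,340,235,4,'s13c')
```

```text
now [ 0.5314 -0.196   0.056 ] toolx ang -2.359 f [ 3.  -2.3  2.3]
[ 0.5297 -0.1949  0.054 ] -> [ 0.0004  0.002  -0.002 ]
[ 0.5228 -0.1912  0.054 ] -> [ 0.0027  0.0019 -0.0094]
[ 0.5164 -0.1869  0.054 ] -> [ 0.0042  0.0018 -0.017 ]
[ 0.5104 -0.182   0.054 ] -> [ 0.005   0.0017 -0.0247]
[ 0.5049 -0.1765  0.054 ] -> [ 0.005   0.0016 -0.0324]
[ 0.5001 -0.1705  0.054 ] -> [ 0.0043  0.0016 -0.0402]
[ 0.4958 -0.1641  0.054 ] -> [ 0.0027  0.0015 -0.0477]
[ 0.4922 -0.1572  0.054 ] -> [ 0.0004  0.0014 -0.0551]
[ 0.4893 -0.15    0.054 ] -> [-0.0026  0.0013 -0.0623]
[ 0.4871 -0.1426  0.054 ] -> [-0.0063  0.0013 -0.0691]
```

View pics/s13c.png

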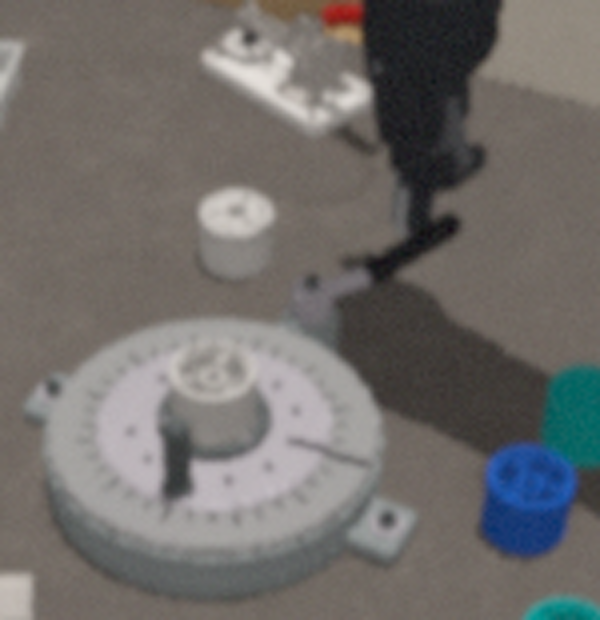

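apply_moves(motion=[{"grip":0,"dx":0.0015,"dy":0.001,"dz":-0.0055,"twist":0.05},{"grip":0,"dx":0.0027,"dy":0.0015,"dz":-0.0094,"twist":0.09},{"grip":0,"dx":0.0035,"dy":0.0015,"dz":-0.0132,"twist":0.14},{"grip":0,"dx":0.0042,"dy":0.0015,"dz":-0.017,"twist":0.18},{"grip":0,"dx":0.0046,"dy":0.0015,"dz":-0.0208,"twist":0.22},{"grip":0,"dx":0.005,"dy":0.0015,"dz":-0.0247,"twist":0.27},{"grip":0,"dx":0.005,"dy":0.0015,"dz":-0.0285,"twist":0.31},{"grip":0,"dx":0.005,"dy":0.0015,"dz":-0.0324,"twist":0.36}])

```text
time_s: 14.95
ee_pos: [0.5054, -0.1767, 0.0551]
tool_rot: [-0.151, 0.144, -0.688, 0.695]
ft_force: [2.7, -1.7, 2.4]
grip_width: 0.001
```

Run:
```python
from h import *
rel([lw(4.28-.1*k,.015) for k in range(6,14)])
```

```text
now [ 0.5054 -0.1767  0.0551] toolx ang -2.722 f [ 2.7 -1.7  2.4]
[ 0.5049 -0.1765  0.054 ] -> [ 0.0004  0.0011 -0.0003]
[ 0.5001 -0.1705  0.054 ] -> [ 0.0024  0.001  -0.0078]
[ 0.4958 -0.1641  0.054 ] -> [ 0.0037  0.0009 -0.0154]
[ 0.4922 -0.1572  0.054 ] -> [ 0.0042  0.0009 -0.0232]
[ 0.4893 -0.15    0.054 ] -> [ 0.0039  0.0008 -0.0309]
[ 0.4871 -0.1426  0.054 ] -> [ 0.0028  0.0007 -0.0386]
[ 0.4857 -0.135   0.054 ] -> [ 0.001   0.0006 -0.0461]
[ 0.4851 -0.1273  0.054 ] -> [-0.0015  0.0006 -0.0534]
```

apply_moves(motion=[{"grip":0,"dx":0.0012,"dy":0.001,"dz":-0.004,"twist":0.04},{"grip":0,"dx":0.0024,"dy":0.001,"dz":-0.0078,"twist":0.08},{"grip":0,"dx":0.003,"dy":0.001,"dz":-0.0116,"twist":0.12},{"grip":0,"dx":0.0037,"dy":0.001,"dz":-0.0154,"twist":0.16},{"grip":0,"dx":0.004,"dy":0.001,"dz":-0.0193,"twist":0.2},{"grip":0,"dx":0.0042,"dy":0.001,"dz":-0.0232,"twist":0.24},{"grip":0,"dx":0.004,"dy":0.001,"dz":-0.026,"twist":0.27},{"grip":0,"dx":0.004,"dy":0.001,"dz":-0.029,"twist":0.3}])

```text
time_s: 15.75
ee_pos: [0.4918, -0.1532, 0.0552]
tool_rot: [-0.047, 0.036, -0.702, 0.709]
ft_force: [3.7, -4.0, 1.5]
grip_width: -0.003
```

Run:
```python
from h import *
rel([lw(4.28-.05*k,.015) for k in range(20,27)])
cap('scene','s14');crop('s14',190,80,340,235,4,'s14c')
```

```text
now [ 0.4918 -0.1532  0.0552] toolx ang -3.023 f [ 3.7 -4.   1.5]
[ 0.4893 -0.15    0.054 ] -> [ 0.0021  0.0011 -0.0035]
[ 0.4881 -0.1464  0.054 ] -> [ 0.0028  0.0011 -0.0073]
[ 0.4871 -0.1426  0.054 ] -> [ 0.0034  0.001  -0.0111]
[ 0.4863 -0.1388  0.054 ] -> [ 0.0037  0.001  -0.015 ]
[ 0.4857 -0.135   0.054 ] -> [ 0.0039  0.0009 -0.0189]
[ 0.4853 -0.1311  0.054 ] -> [ 0.0038  0.0009 -0.0227]
[ 0.4851 -0.1273  0.054 ] -> [ 0.0036  0.0009 -0.0266]
```

View pics/s14c.png

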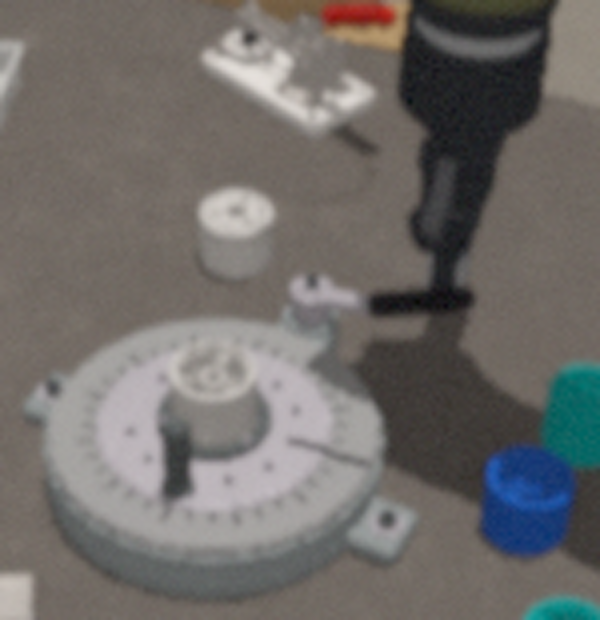

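apply_moves(motion=[{"grip":0,"dx":0.001,"dy":0.001,"dz":-0.0015,"twist":0},{"grip":0,"dx":0.0015,"dy":0.001,"dz":-0.003,"twist":0},{"grip":0,"dx":0.002,"dy":0.001,"dz":-0.0045,"twist":0},{"grip":0,"dx":0.002,"dy":0.001,"dz":-0.006,"twist":0},{"grip":0,"dx":0.002,"dy":0.001,"dz":-0.006,"twist":0}])

```text
time_s: 16.3
ee_pos: [0.4904, -0.1495, 0.0552]
tool_rot: [-0.048, 0.035, -0.701, 0.711]
ft_force: [4.3, -7.1, 2.0]
grip_width: 0.0
```

Run:
```python
from h import *
rel([lw(4.28-.05*k,.015) for k in range(20,24)])
```

```text
now [ 0.4904 -0.1495  0.0552] toolx ang -3.024 f [ 4.3 -7.1  2. ]
[ 0.4893 -0.15    0.054 ] -> [0.0011 0.0012 0.0004]
[ 0.4881 -0.1464  0.054 ] -> [ 0.0019  0.0011 -0.0034]
[ 0.4871 -0.1426  0.054 ] -> [ 0.0024  0.001  -0.0072]
[ 0.4863 -0.1388  0.054 ] -> [ 0.0028  0.001  -0.0111]
```

apply_moves(motion=[{"grip":0,"dx":0,"dy":0,"dz":-0.0015,"twist":0},{"grip":0,"dx":0,"dy":0,"dz":-0.003,"twist":0},{"grip":0,"dx":0,"dy":0,"dz":-0.0045,"twist":0},{"grip":0,"dx":0,"dy":0,"dz":-0.0045,"twist":0}])

```text
time_s: 16.7
ee_pos: [0.4905, -0.1492, 0.0556]
tool_rot: [-0.049, 0.034, -0.699, 0.713]
ft_force: [4.5, -9.8, -1.2]
grip_width: 0.001
```

Run:
```python
from h import *
rel([lw(4.28-.05*k,.015) for k in range(20,24)])
```

```text
now [ 0.4905 -0.1492  0.0556] toolx ang -3.025 f [ 4.5 -9.8 -1.2]
[ 0.4893 -0.15    0.054 ] -> [0.0013 0.0016 0.0007]
[ 0.4881 -0.1464  0.054 ] -> [ 0.002   0.0015 -0.0031]
[ 0.4871 -0.1426  0.054 ] -> [ 0.0026  0.0014 -0.0069]
[ 0.4863 -0.1388  0.054 ] -> [ 0.0029  0.0014 -0.0108]
```

apply_moves(motion=[{"grip":0,"dx":0,"dy":0,"dz":0.01,"twist":0},{"grip":0,"dx":0,"dy":0,"dz":0.025,"twist":0},{"grip":0,"dx":0,"dy":-0.04,"dz":0.025,"twist":0},{"grip":0,"dx":0,"dy":-0.09,"dz":0.03,"twist":0},{"grip":0,"dx":0,"dy":-0.13,"dz":0.07,"twist":0},{"grip":0,"dx":0,"dy":-0.15,"dz":0.12,"twist":0},{"grip":0,"dx":0,"dy":-0.15,"dz":0.16,"twist":0},{"grip":0,"dx":0,"dy":-0.15,"dz":0.2,"twist":0}])

```text
time_s: 17.5
ee_pos: [0.5097, -0.3487, 0.2105]
tool_rot: [-0.048, 0.033, -0.699, 0.713]
ft_force: [1.3, 0.2, -0.1]
grip_width: -0.001
```

```bash
python3 - <<'E'
from h import *
rel([])
cap('scene','s15');crop('s15',190,140,320,235,6,'s15c')
cap('top','t15');crop('t15',225,120,345,230,6,'t15c')
E
python3 m.py t15|tail -2
```

```text
now [ 0.5097 -0.3487  0.2105] toolx ang -3.026 f [ 1.3  0.2 -0.1]
idx 3.2534343564211072 zero 3.2567358435703375 diff zero-idx 0.0033014871492302866
y at joint -0.018128469791511663 -0.018903684979406997 slopes 0.0830130393759985 0.09730711744795031
```

View pics/s15c.png

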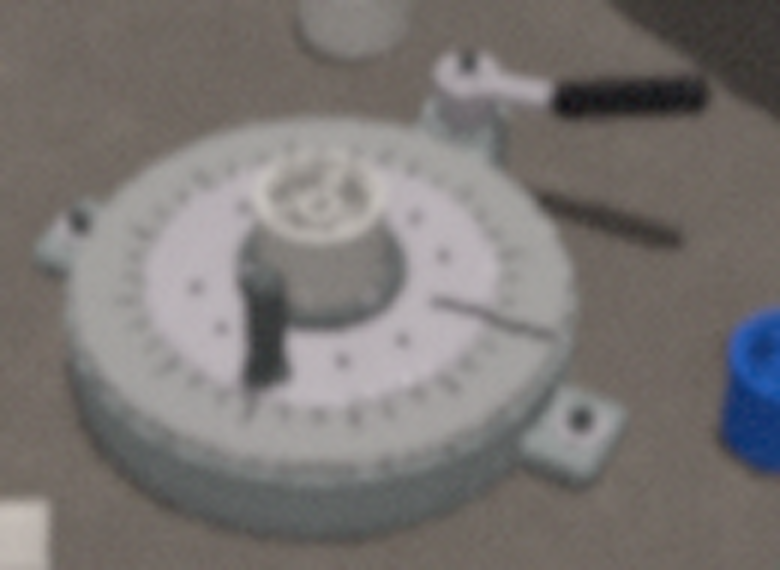

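View pics/t15c.png

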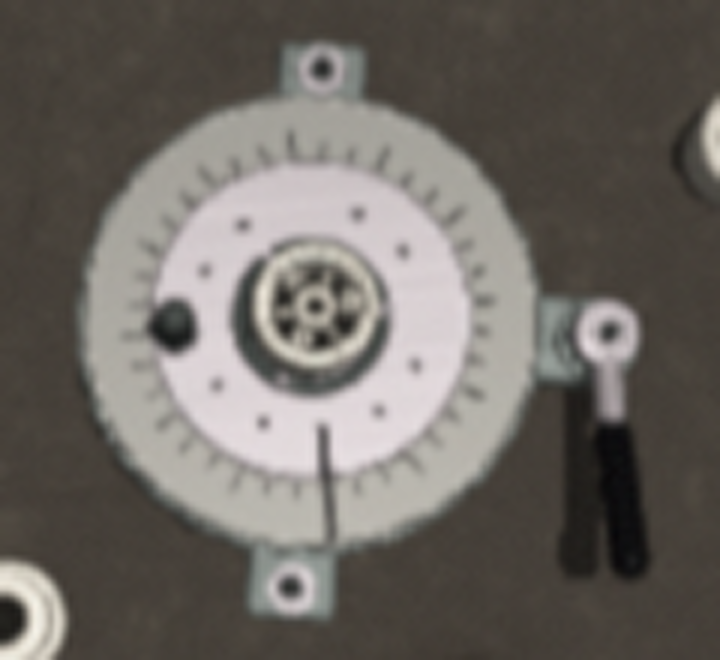

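Run:
```python
from h import *
a=load('t0')['color'].astype(int);b=load('t15')['color'].astype(int)
d=np.abs(a-b).sum(2)>90; ys,xs=np.nonzero(d)
import collections
print(d.sum(), collections.Counter(zip(xs//20*20,ys//20*20)).most_common(14))
print(ctrl.sign_off())
```

```text
Traceback (most recent call last):
  File "h.py", line 6, in load
    def load(f): return pickle.load(open(f'pics/{f}.pkl','rb'))
                                    ~~~~^^^^^^^^^^^^^^^^^^^^^^
FileNotFoundError: [Errno 2] No such file or directory: 'pics/t0.pkl'
```

Run:
```python
from h import *
a=load('top0')['color'].astype(int);b=load('t15')['color'].astype(int)
d=np.abs(a-b).sum(2)>90; ys,xs=np.nonzero(d)
import collections
print(d.sum(), [(int(k[0]),int(k[1]),v) for k,v in collections.Counter(zip(xs//20*20,ys//20*20)).most_common(16)])
```

```text
6484 [(320, 360, 320), (360, 240, 315), (340, 260, 306), (360, 220, 298), (380, 200, 293), (340, 240, 277), (380, 180, 275), (260, 360, 265), (380, 220, 237), (360, 200, 226), (400, 200, 205), (300, 360, 179), (280, 340, 177), (500, 200, 170), (360, 260, 167), (300, 340, 153)]
```

```bash
python3 -c "
from bench import ctrl
print(ctrl.sign_off())"
```

```text
the job is handed in; nothing more can be done
None
```

The table is clamped at zero and the job is handed in, at about 17.6 s of the 72 s allowed. I only pushed, with shut fingertips:

1. **Freed the table:** I swung the clamp lever outward to its outer stop. The contact force was about 4 N on the way and about 11 N at the stop.
2. **Set the angle:** I pushed the post round by about 1.14 rad. After a first look showed the index line about 0.02 rad short of the zero line, I gave it a further 1 mm nudge.
3. **Clamped it:** I pushed the lever back in until it stopped moving, at about 11 N.

**Last checks, with the arm clear:**
- **Alignment:** the overhead picture puts the index line within about 0.003 rad of the zero line when measured about the turning axis. Extending the two lines to where they meet gives a larger gap of about 0.8 mm at the rim, roughly 0.012 rad. The two figures disagree slightly, and both are small. The reading did not change when the table was clamped.
- **Lever:** it lies where it did at the start in both views.
- **Other things:** in the close-up views the housing sits in its nest. Comparing the overhead picture before and after, the biggest changes were where the arm and its shadow now lie. I saw no sign that any loose part moved, but I did not check each one separately.

Two small slips along the way: the first move call was refused because I left out the twist value, and one check script failed on a wrong file name. Neither moved anything.

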